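# Hang the station platform on the monorail pylon

### The arm

A 6-joint arm with a two-finger parallel gripper is mounted at the origin on the work surface. World frame = base frame: x ahead of the robot, y to its left, z up, the work surface at z = 0. Lengths are in m, angles in degrees, forces in N, time in s.
With the tool pointing down it reaches from about 0.375 to 0.9 m from the base axis. Payload 3.1 kg.
Tool frame: the origin (TCP) lies at the very end of the fingers, on their centre line; the grasp point (between the pads) lies env.grip_depth behind it (env.grip_depth is the distance from the TCP to the grasp point, in m); z points along the fingers, y is the direction in which the jaws open and shut (so a half turn about z gives the same grasp; the last joint's range is limited). The gripper opens to 87 mm and grips with 3 to 60 N. Pads are 19 mm wide; open, the fingers measure 117 mm over their backs; the gripper's body (75 mm by 190 mm) begins 51 mm behind the grasp point.
Start: joints at [-10.227, 30.224, 82.088, -0, 67.689, -10.227], TCP at [0.625, 0, 0.223] pointing down, gripper open.
Joint ranges: [-176.69, 176.69], [-43.24, 126.21], [12.49, 139.97], [-82, 262], [0, 151.66], [-163.58, 163.58]. Speed limits (degrees/s): [159.86, 159.86, 180, 180, 180, 180].

### API

Orientations are given as [roll, pitch, yaw] about the fixed x, y, z axes, in that order (R = Rz(yaw) Ry(pitch) Rx(roll)).
In Python, from station import env gives the robot as it stands.
- The arm moves only by the shell command python3 -m inch 'ROWS' [FORCE]. ROWS is JSON, a list that holds one entry, the list of rows, each a list of 7 numbers: the opening in per cent of the stroke, from 0 (shut) to 100 (fully open), then the shift along the tool's x, y, z in mm, then the turn, a rotation vector about the tool's x, y, z in degrees. A call has 1 to 12 rows; each row shifts and turns the commanded pose from where the row before left it, along the tool's axes as they then stand; what a row does not reach is not made up. A row lasts 1/8 s, in which the tool goes at most 62.5 mm and 10.7 degrees, less where a joint would pass 70% of its speed; a pose out of reach is approached as far as the arm can. A call is refused whole if a number of a shift passes 62.5 or a number of a turn 10.7, either way. A call with a gripper value outside its range is refused whole. The fingers move at their own pace and stop on an object; FORCE is the grip in N (left out, the last holds). Time passes only in rows, so rows that do not move let the fingers close. It gives the time, the measured TCP pose, the force and the opening at its end, in the units of the state.
- env.state(): the state, without advancing time (a new reading comes with each control period).
- env.camera(name): name is "scene" or "side" or "wrist"; returns (picture, depth): 400x640x3 uint8, red, green, blue; 400x640 float32, m along the optical axis (not along the pixel's ray), 0 where there is no reading.
- env.get_calibration(name): a dict with "fx", "fy", "cx", "cy" (pixels), "k1" (the pictures are not rectified: a ray, as slopes to the right and down, at radius r is drawn at 1 + k1 r^2 times it, then the intrinsics apply), "R" (3x3) and "t" (3): a world point X has camera coordinates R X + t. Camera axes: x right, y down, z forward; pixel columns grow to the right and rows downward; lengths in m; the calibration is good to about 2 mm. A picture is of the moment at which its call begins: read the wrist's pose just before it. get_calibration takes no time and is no camera call; for the wrist camera it gives the pose at the moment of the call.
- env.finish_job(): hands the job in, once; it reports no verdict.
The state is a dict: "time": time; "qpos": joint angles; "joint_velocities": joint speeds; "effort": joint torques, N m; "tool_pos": TCP position; "eef_rot": TCP orientation; "ft_force": force on the tool from outside, world axes, zero at the start; "moment": the same for the moment, N m; "width": opening from 0.0 (shut) to 1.0 (fully open).
Only numpy, scipy, OpenCV 4.12 (cv2) and the standard library are available. Lean on these libraries where they do the work, as an engineer would, in place of code of your own. Each camera call takes 0.05 s, during which the arm holds its last target.

### The job

The monorail's teal and white station platform has been left standing on its nose with its two steel hooks up. Lay it gently onto its flat underside on the open table without letting it topple, let go and take it again from above, then put its two hooks straight into the slots of the grey pylon and press the platform down until the red latch snaps forward over the hooks and locks it. Let go and back off, and leave the purple car, the glass dome and the signal lamp where they are.

Things in the scene. Friction and masses are not known exactly. Their poses are not given: they have to be found in the camera images.
- bracket_mid (a point): Middle of the loose platform, 35 mm above its underside; 148 long, 70 wide, 70 high, 0.19-0.34 kg. Own axes: +x hook end, +z top. Starts on its flat nose, +x up, top turned to the left (world +y) or left and away from the robot. From here, mm: deck x -70..60, y +-35, z -35..-25; white wall to grip, y +-7, x -70..52, z -25..35; back plate x 52..60, y +-30, z -35..19
- bracket_hooks (a point): On the same platform, midway between the undersides of its two hook teeth (74 mm along x from bracket_mid, 5 mm below it; same axes). Steel hooks at y +14 and -14 mm, each 10 wide: a level bar 18 mm long and 10 high behind the back plate, then a tooth 8 thick reaching 12 mm below the bar. The 10 mm gap between plate and tooth straddles the 8 mm panel
- slots (a point): On the front face of the fixed grey pylon, midway between its two slots, at their lower edge, 122 mm above the table. +x points into the panel (the way the hooks go in), +z up. Panel 8 mm thick; slots 16 mm wide, 30 high, centred 14 mm either side. Hooks go in with tooth undersides about 4 mm above this edge (bracket_mid 9 mm above it) until the back plate meets the panel (bracket_mid 60 mm in front)
- pylon_top (a point): Top edge of the pylon panel, 185 mm above the table, panel 76 mm wide; its base is 110 mm wide, 12 mm high and reaches 25 mm in front of the panel face. Fully down, the hook bars rest on the slots' lower edge and bracket_mid is 7 mm below that edge; after release it is locked 2 to 8 mm below and may lean a few degrees
- latch (a joint): Red spring latch behind the slots, m along the slots' +x: 0 = forward (at rest, and when locked over the hooks), 0.014 = fully back. Hooks going in push it back about 9 mm, with up to 5 N. Its underside is 12.5 mm above the slots' lower edge; it snaps forward when the hooks are within about 2 mm of fully down
- seat (a joint): Sprung yellow pad, 44 mm wide, on a ledge at the pylon's front, 8 to 22 mm before the panel, under the deck's hook end. Value in m: 0 = up (top 88 mm above the table), 0.008 = platform fully down, 0.004 to 0.008 when locked. It resists with 4 N at first, 8 N at the bottom, plus friction of the hooks: press with about 15 to 25 N
- car_mid (a point): Purple plastic monorail car, 130 x 46 x 60 mm, point at its middle 30 mm above the table, x along its length. Leave it alone.
- dome_mid (a point): Clear glass dome with a knob, 100 mm across, 100 mm high, point on its axis 50 mm above the table. Leave it alone.
- lamp_mid (a point): Stainless steel signal lamp, 64 mm round foot, 140 mm high, point on its axis 70 mm above the table. Leave it alone.
Things that resemble listed ones, but are neither listed nor needed, are in the scene too. Leave any orange look-alike of the part that bears bracket_mid alone.

How it is judged (in metres and radians):
On the way, in this order (a step that is already met when the one before it is completed fails the run):
1. the platform lies level on its underside on the table, let go (angle between bracket_mid's own z axis and vertical below 0.1 rad and height (world z) of bracket_mid below 0.043 m and contact force between the fingers and bracket below 0.05 N), for 0.2 s.
2. its hooks have gone in through the slots (x of bracket_mid in the frame of slots above -0.066 m and y of bracket_mid in the frame of slots between -0.006 and 0.006 m and z of bracket_mid in the frame of slots between -0.012 and 0.02 m and angle between bracket_mid's own z axis and vertical below 0.15 rad).
At the end, for the whole second after the job is handed in: The platform hangs level (within 8 degrees) at rest on the pylon, both hooks in the slots: its middle 54-68 mm before the panel, within 6 mm sideways, 0-15 mm below the slots' lower edge; latch under 3 mm, seat over 3 mm down; car, dome and lamp within 30 mm of their places (x of bracket_mid in the frame of slots between -0.068 and -0.054 m and y of bracket_mid in the frame of slots between -0.006 and 0.006 m and z of bracket_mid in the frame of slots between -0.015 and 0 m and angle between bracket_mid's own z axis and vertical below 0.14 rad and value of joint latch below 0.003 m and value of joint seat above 0.003 m and linear speed of bracket below 0.02 m/s and distance of each of car_mid, dome_mid, lamp_mid from where it was at the start of the episode below 0.03 m); the robot touches nothing.
It fails at once if the platform topples or is dropped (angular speed of bracket above 9 rad/s).
It fails at once if the car, the dome or the lamp is moved (distance of any of car_mid, dome_mid, lamp_mid from where it was at the start of the episode above 0.03 m).
It also fails if it takes over 61 s, if anything falls off the work surface, if the arm or the gripper's body presses on something with over 40 N, if the wrist force passes 120 N, or if a joint passes its speed limit or range.

## Working session

There is one attempt and no reset: what is moved stays moved. The work goes in short steps, Python scripts to look and compute and a shell command to move; the robot and the scene stay as the last step left them, time stands still between calls to the robot, and variables do not carry over. Pictures are saved under pics/ and viewed, and the job is handed in when it is done.

```bash
ls; mkdir -p pics; python3 - <<'E'
from station import env
import cv2,numpy as np
print(env.state()); print(env.grip_depth)
for n in ["scene","side","wrist"]:
    c=env.get_calibration(n)
    p,d=env.camera(n)
    cv2.imwrite(f"pics/{n}0.png",p[:,:,::-1]); np.savez(f"pics/{n}0.npz",p=p,d=d,**{k:np.array(v) for k,v in c.items()})
    print(n,c)
E
```

```text
pics
{'time': 0.0, 'qpos': array([-1.02264982e+01,  3.02776827e+01,  8.21555154e+01, -7.48781495e-05,
        6.76876779e+01, -1.02243654e+01]), 'joint_velocities': array([ 0.03463714,  0.08397419, -0.02088361, -0.09693095, -0.0908896 ,
        0.02556501]), 'effort': array([-5.45745443e-04, -4.40045428e+01, -1.76593530e+01,  6.32597599e-02,
        5.83207863e-02, -1.53719384e-04]), 'tool_pos': array([6.24284198e-01, 1.66932888e-04, 2.21590213e-01]), 'eef_rot': array([-1.79881031e+02, -2.13877557e-02,  8.99978735e+01]), 'ft_force': array([ 0.35209686, -0.39585239, -0.18370926]), 'moment': array([ 0.10058009, -0.00156438, -0.06868766]), 'width': 0.9991727150834462}
0.0187
scene {'fx': 514.1510729763141, 'fy': 514.1510729763141, 'cx': 318.66965286429746, 'cy': 195.2808044556499, 'k1': 0.01293529438925783, 'R': array([[-0.64559828,  0.7634718 ,  0.01771067],
       [ 0.46486249,  0.41127999, -0.78406099],
       [-0.60589251, -0.4979554 , -0.62043106]]), 't': array([ 0.34774552, -0.13517077,  1.77147766])}
side {'fx': 390.4239446424546, 'fy': 390.4239446424546, 'cx': 318.64077594418825, 'cy': 196.0415607345557, 'k1': 0.03127787788855907, 'R': array([[ 0.7913265 , -0.61133346,  0.00858873],
       [-0.44552386, -0.58620464, -0.67666285],
       [ 0.41870139,  0.53163476, -0.73624291]]), 't': array([-0.44604063,  0.29710962,  1.00782484])}
wrist {'fx': 321.6633444958184, 'fy': 321.6633444958184, 'cx': 319.49973332558744, 'cy': 201.93446218947307, 'k1': -0.04265791777033275, 'R': array([[ 9.99999807e-01, -3.22881658e-04, -5.30944522e-04],
       [-1.67945997e-04, -9.63045565e-01,  2.69338469e-01],
       [-5.98288218e-04, -2.69338327e-01, -9.63045434e-01]]), 't': array([-0.62481754, -0.0311234 ,  0.38996996])}
```

View pics/scene0.png

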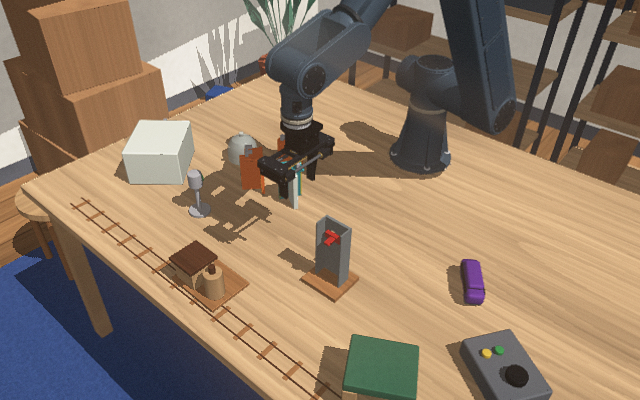

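View pics/side0.png

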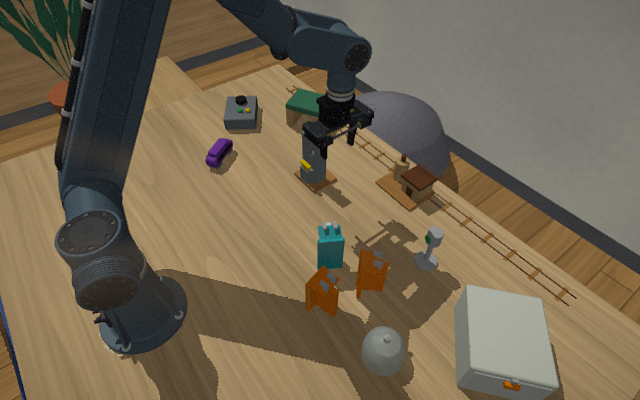

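View pics/wrist0.png

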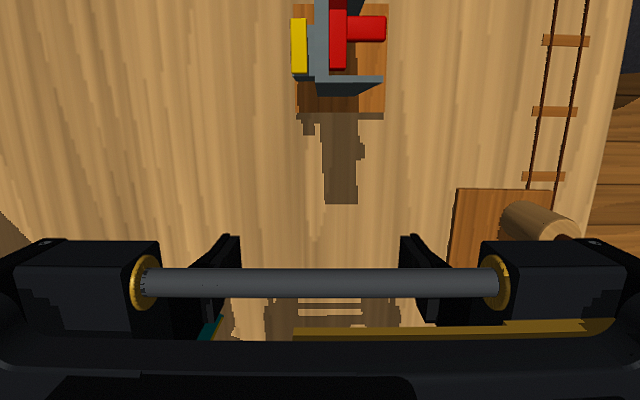

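```bash
cat > h.py <<'E'
import numpy as np,cv2
def load(f): return dict(np.load(f))
def unproj(c,px,z):
    px=np.asarray(px,float).reshape(-1,2); z=np.asarray(z,float).reshape(-1)
    K=np.array([[c['fx'],0,c['cx']],[0,c['fy'],c['cy']],[0,0,1]]);
    n=cv2.undistortPoints(px.reshape(-1,1,2),K,np.array([float(c['k1']),0,0,0,0])).reshape(-1,2)
    P=np.c_[n,np.ones(len(n))]*z[:,None]
    return (P-c['t'])@c['R']
def cloud(c,mask):
    v,u=np.nonzero(mask&(c['d']>0)); return unproj(c,np.c_[u,v],c['d'][v,u])
def onplane(c,px,zw):
    px=np.asarray(px,float).reshape(-1,2); C=-c['R'].T@c['t']; D=unproj(c,px,np.ones(len(px)))-C
    return C+D*((zw-C[2])/D[:,2])[:,None]
def proj(c,X):
    P=np.asarray(X).reshape(-1,3)@c['R'].T+c['t']; n=P[:,:2]/P[:,2:]; r2=(n**2).sum(1,keepdims=True); n=n*(1+c['k1']*r2)
    return n*[c['fx'],c['fy']]+[c['cx'],c['cy']]
def hsv(c): return cv2.cvtColor(c['p'],cv2.COLOR_RGB2HSV)
def snap(n,tag):
    from station import env
    c=env.get_calibration(n);p,d=env.camera(n)
    o={k:np.array(v) for k,v in c.items()}; o.update(p=p,d=d); np.savez(f"pics/{tag}.npz",**o); cv2.imwrite(f"pics/{tag}.png",p[:,:,::-1]); return o
E
python3 - <<'E'
from h import *
s=load('pics/side0.npz'); H=hsv(s)
m=(H[...,0]>80)&(H[...,0]<100)&(H[...,1]>120)&(H[...,2]>60)
m[:200]=0; m[290:]=0
P=cloud(s,m); print(len(P),P.min(0),P.max(0))
ok=(P[:,2]<.16)
Q=P[ok]
for lo,hi in[(0,.02),(.02,.04),(.04,.06),(.06,.08),(.08,.1),(.1,.12),(.12,.135)]:
    q=Q[(Q[:,2]>lo)&(Q[:,2]<hi)]
    if len(q): print(lo,len(q),q.mean(0).round(4),np.percentile(q,3,0).round(4),np.percentile(q,97,0).round(4))
def crop(c,x0,y0,w,h,k,f): cv2.imwrite(f,cv2.resize(c['p'][y0:y0+h,x0:x0+w,::-1],None,fx=k,fy=k,interpolation=cv2.INTER_CUBIC))
crop(s,280,200,130,130,4.5,'pics/c_side.png')
a=load('pics/scene0.npz'); crop(a,215,120,150,180,3.3,'pics/c_scene.png')
E
```

```text
831 [ 0.42742188 -0.20794085  0.00064364] [ 0.5086812  -0.13079916  0.14126424]
0 52 [ 0.4623 -0.1921  0.0126] [ 0.4296 -0.2054  0.0038] [ 0.4831 -0.1706  0.0193]
0.02 92 [ 0.4568 -0.1885  0.0299] [ 0.4306 -0.2059  0.0212] [ 0.4825 -0.172   0.0392]
0.04 105 [ 0.4572 -0.1891  0.0501] [ 0.429  -0.2056  0.0405] [ 0.4829 -0.1719  0.0597]
0.06 102 [ 0.4548 -0.1876  0.07  ] [ 0.4298 -0.2048  0.061 ] [ 0.4828 -0.1717  0.0795]
0.08 83 [ 0.4541 -0.1871  0.0897] [ 0.4291 -0.2043  0.0809] [ 0.4832 -0.1713  0.0995]
0.1 57 [ 0.4626 -0.1923  0.1091] [ 0.4305 -0.2062  0.1001] [ 0.4839 -0.1722  0.1189]
0.12 339 [ 0.4683 -0.1701  0.1284] [ 0.4385 -0.2004  0.1254] [ 0.4983 -0.1393  0.1318]
```

View pics/c_side.png

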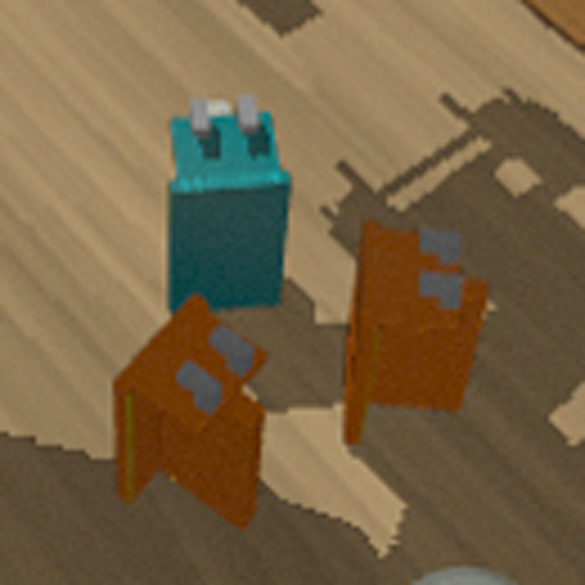

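View pics/c_scene.png

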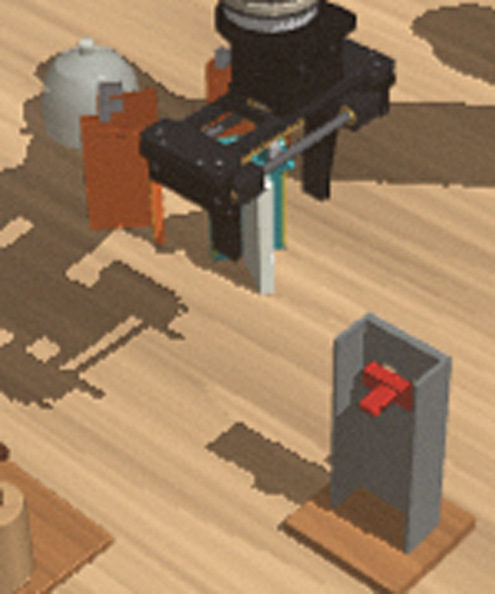

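```bash
python3 - <<'E'
from h import *
s=load('pics/side0.npz'); H=hsv(s)
m=(H[...,0]>80)&(H[...,0]<100)&(H[...,1]>120)&(H[...,2]>50)
m[:200]=0; m[290:]=0
P=cloud(s,m)
Q=P[(P[:,2]>.02)&(P[:,2]<.115)]
vx,vy,x0,y0=cv2.fitLine(Q[:,:2].astype(np.float32),cv2.DIST_HUBER,0,.001,.001).ravel()
d=np.array([vx,vy]); n=np.array([-vy,vx]); 
if n[1]<0:n=-n
t=(Q[:,:2]-[x0,y0])@d; r=(Q[:,:2]-[x0,y0])@n
print('d',d,'n',n,np.degrees(np.arctan2(n[1],n[0])),'res',r.std(),'t',np.percentile(t,[0,2,98,100]),x0,y0)
# top plate
T=P[(P[:,2]>.122)&(P[:,2]<.135)]; rect=cv2.minAreaRect((T[:,:2]*1000).astype(np.float32)); print(rect, np.percentile(T[:,2],[5,50,95]))
rt=(T[:,:2]-[x0,y0]); print(np.percentile(rt@n,[0,2,98,100]),np.percentile(rt@d,[0,2,98,100]))
# hooks steel
C=(s['d']>0)
v,u=np.mgrid[0:400,0:640]
reg=(u>310)&(u<350)&(v>215)&(v<245)
A=cloud(s,reg); A=A[(A[:,2]>.135)]; print(len(A),A.min(0),A.max(0), (A[:,:2]-[x0,y0]).mean(0)@np.c_[d,n])
for a in A[::4]: print((np.r_[(a[:2]-[x0,y0])@d,(a[:2]-[x0,y0])@n,a[2]]*1000).round(1))
E
```

```text
d [ 0.8486997  -0.52887505] n [0.52887505 0.8486997 ] 58.07052 res 0.0011030915292182932 t [-0.03293824 -0.03256487  0.03254511  0.03386458] 0.45623463 -0.18839869
((470.3485107421875, -166.3771514892578), (54.911033630371094, 66.0171127319336), 57.33698654174805) [0.1260072  0.12833578 0.13112816]
[-0.00167019 -0.00034392  0.05106706  0.05324981] [-0.03300287 -0.02846585  0.02920263  0.03313272]
70 [ 0.45727426 -0.17302164  0.13751349] [ 0.49708394 -0.13686714  0.14919323] [-0.00106038  0.03863865]
[-14.9  51.4 147.1]
[ 14.2  50.9 144.4]
[-12.6  48.1 146.8]
[ 13.6  46.7 145.4]
[-15.3  47.2 144. ]
[ 10.3  42.1 147.4]
[-18.6  41.7 147.2]
[  9.7  37.7 148.8]
[-18.8  39.2 146.2]
[  9.4  35.2 147.8]
[-18.6  40.9 139.8]
[ -8.9  34.7 146.4]
[ 17.   32.6 146. ]
[-11.7  32.4 145.5]
[ 14.1  29.8 145.7]
[-12.2  28.7 146.2]
[ 14.3  30.1 141.2]
[-11.9  29.7 140.6]
```

```bash
python3 - <<'E'
from h import *
for f in ['side0','scene0']:
    s=load(f'pics/{f}.npz'); H=hsv(s)
    P=cloud(s,np.ones((400,640),bool))
    v,u=np.nonzero(s['d']>0); h=H[v,u]
    k=(P[:,2]>.02)&(P[:,2]<.25)&(P[:,0]>.2)&(P[:,0]<1.0)&(abs(P[:,1])<.6)
    g=np.zeros((160,240),np.uint8); ij=np.c_[((P[:,0]-.2)/.005),((P[:,1]+.6)/.005)].astype(int)
    for a,b in ij[k]: g[a,b]=1
    n,l,st,ce=cv2.connectedComponentsWithStats(cv2.morphologyEx(g,cv2.MORPH_CLOSE,np.ones((3,3))))
    for i in range(1,n):
        if st[i,4]<12: continue
        q=k.copy(); q[k]=l[ij[k][:,0],ij[k][:,1]]==i
        print(f,'x',(P[q,0].min()).round(3),P[q,0].max().round(3),'y',P[q,1].min().round(3),P[q,1].max().round(3),'z',P[q,2].max().round(3),'px',int(u[q].mean()),int(v[q].mean()),'hsv',np.median(h[q],0))
E
```

```text
side0 x 0.329 0.404 y -0.308 -0.232 z 0.151 px 322 290 hsv [ 14. 242. 105.]
side0 x 0.357 0.453 y -0.499 -0.403 z 0.102 px 383 349 hsv [ 36.  21. 110.]
side0 x 0.373 0.498 y 0.356 0.449 z 0.065 px 218 151 hsv [137. 161.  92.]
side0 x 0.426 0.509 y -0.208 -0.128 z 0.149 px 329 244 hsv [ 89. 147.  73.]
side0 x 0.453 0.53 y -0.334 -0.251 z 0.15 px 370 270 hsv [ 14. 237. 110.]
side0 x 0.493 0.746 y -0.6 -0.475 z 0.125 px 484 321 hsv [ 38.  19. 171.]
side0 x 0.528 0.705 y 0.479 0.6 z 0.071 px 241 112 hsv [99. 17. 94.]
side0 x 0.595 0.66 y 0.084 0.166 z 0.187 px 311 161 hsv [79. 22. 59.]
side0 x 0.662 0.707 y -0.356 -0.316 z 0.143 px 432 240 hsv [68.  6. 83.]
side0 x 0.732 0.888 y 0.309 0.489 z 0.105 px 302 104 hsv [ 74. 121.  95.]
side0 x 0.819 0.909 y -0.176 -0.028 z 0.107 px 413 177 hsv [ 14. 144.  81.]
scene0 x 0.364 0.408 y -0.306 -0.231 z 0.152 px 281 146 hsv [ 10. 177. 131.]
scene0 x 0.372 0.463 y -0.48 -0.401 z 0.101 px 239 144 hsv [ 25.  19. 153.]
scene0 x 0.377 0.5 y 0.36 0.461 z 0.066 px 471 280 hsv [139. 133. 140.]
scene0 x 0.429 0.503 y -0.207 -0.121 z 0.152 px 294 183 hsv [ 27.   34.  132.5]
scene0 x 0.46 0.538 y -0.333 -0.247 z 0.152 px 250 166 hsv [ 10.  180.5 137. ]
scene0 x 0.494 0.751 y -0.6 -0.468 z 0.127 px 160 155 hsv [ 28.  20. 182.]
scene0 x 0.53 0.705 y 0.48 0.6 z 0.073 px 493 358 hsv [ 63.   9. 109.]
scene0 x 0.573 0.584 y -0.012 0.011 z 0.25 px 310 174 hsv [14. 87. 48.]
scene0 x 0.619 0.671 y 0.087 0.168 z 0.189 px 332 246 hsv [16. 38. 98.]
scene0 x 0.669 0.711 y -0.357 -0.309 z 0.145 px 195 183 hsv [ 11.  11. 144.]
scene0 x 0.667 0.68 y -0.014 0.011 z 0.25 px 283 193 hsv [14.5 92.5 47.5]
scene0 x 0.737 0.906 y 0.311 0.487 z 0.106 px 380 368 hsv [ 67.  81. 111.]
scene0 x 0.821 0.909 y -0.176 -0.025 z 0.112 px 199 268 hsv [ 12. 131. 103.]
```

```bash
python3 - <<'E'
from h import *
s=load('pics/side0.npz')
def crop(c,x0,y0,w,h,k,f): cv2.imwrite(f,cv2.resize(c['p'][y0:y0+h,x0:x0+w,::-1],None,fx=k,fy=k,interpolation=cv2.INTER_CUBIC))
crop(s,280,120,70,80,7,'pics/c_py.png')
H=hsv(s)
P=cloud(s,np.ones((400,640),bool)); v,u=np.nonzero(s['d']>0); h=H[v,u]
k=(P[:,0]>.58)&(P[:,0]<.68)&(P[:,1]>.07)&(P[:,1]<.18)&(P[:,2]>.02)&(P[:,2]<.2)
yl=k&(h[:,0]>18)&(h[:,0]<35)&(h[:,1]>150)
print('yellow',yl.sum(),P[yl].mean(0),P[yl].min(0),P[yl].max(0))
Q=P[k&~yl&(P[:,2]>.1)&(P[:,2]<.183)]
# front face: initial fit by robust
vx,vy,x0,y0=cv2.fitLine(Q[:,:2].astype(np.float32),cv2.DIST_HUBER,0,.001,.001).ravel()
for it in range(4):
    d=np.array([vx,vy]);n=np.array([vy,-vx]); n=n*np.sign(n[0]); r=(Q[:,:2]-[x0,y0])@n
    G=Q[abs(r)<.003]; vx,vy,x0,y0=cv2.fitLine(G[:,:2].astype(np.float32),cv2.DIST_L2,0,.001,.001).ravel()
print('n',n,np.degrees(np.arctan2(n[1],n[0])),len(G),len(Q),x0,y0,r[abs(r)<.003].std())
d=np.array([-n[1],n[0]]); t=(G[:,:2]-[x0,y0])@d
print(np.percentile(t,[0,2,98,100]))
for lo in np.arange(.1,.19,.01):
    g=G[(G[:,2]>lo)&(G[:,2]<lo+.01)]; tt=(g[:,:2]-[x0,y0])@d
    if len(g):print(lo.round(3),len(g),tt.min().round(4),tt.max().round(4))
T=P[k&(P[:,2]>.183)]; print('top',len(T),T.mean(0),((T[:,:2]-[x0,y0])@d).min(),((T[:,:2]-[x0,y0])@d).max(),np.percentile((T[:,:2]-[x0,y0])@n,[0,50,100]))
E
```

```text
yellow 67 [0.60505319 0.12594645 0.0819394 ] [0.59672283 0.10276102 0.0646712 ] [0.62156195 0.15966706 0.09054621]
n [ 9.9999970e-01 -8.0891047e-04] -0.046347156 254 342 0.6206466 0.12537749 0.0011381257646975835
[-0.0395782  -0.03791144  0.03863879  0.03939596]
0.1 34 -0.0355 0.0394
0.11 39 -0.0379 0.039
0.12 29 -0.0384 0.0378
0.13 26 -0.039 0.0381
0.14 25 -0.0392 0.0388
0.15 36 -0.0396 0.0367
0.16 38 -0.0378 0.0394
0.17 25 -0.0377 0.0391
0.18 2 0.0313 0.0356
top 5 [0.62319911 0.16147862 0.18489994] 0.0317258829713542 0.04018991266187472 [-0.00106963  0.00318833  0.00538129]
```

View pics/c_py.png

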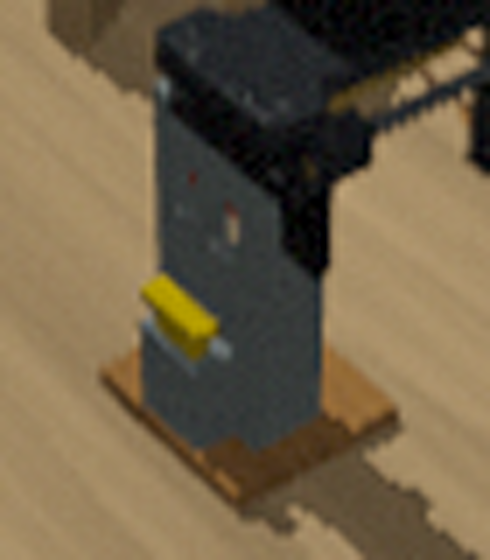

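```bash
cat > plan.py <<'E'
import numpy as np
from scipy.spatial.transform import Rotation as R, Slerp
from station import env
def cur():
    s=env.state(); return np.array(s['tool_pos']),R.from_euler('xyz',s['eef_rot'],degrees=True)
def rel(p,r,pt,rt,N=None):
    """N rows from (p,r) to (pt,rt)"""
    rv=(r.inv()*rt).as_rotvec(degrees=True); dist=np.linalg.norm(pt-p)*1000
    n=N or int(max(np.ceil(dist/25),np.ceil(np.linalg.norm(rv)/7),1))
    print('dist',dist.round(1),'rot',np.linalg.norm(rv).round(1),'rows',n)
    sl=Slerp([0,1],R.concatenate([r,rt])); P=[p+(pt-p)*k/n for k in range(n+1)]
    for k in range(n):
        a=sl(k/n); b=sl((k+1)/n)
        print('[','%s'%np.r_[a.inv().apply(P[k+1]-P[k])*1000,(a.inv()*b).as_rotvec(degrees=True)].round(1).tolist()[0:],']')
def mk(x,z):
    x=np.array(x,float);z=np.array(z,float);z/=np.linalg.norm(z);x-=z*(x@z);x/=np.linalg.norm(x)
    return R.from_matrix(np.c_[x,np.cross(z,x),z])
E
python3 - <<'E'
from plan import *
n=np.array([.5289,.8487,0]);u=np.array([0,0,1.])
mid=np.array([.4747,-.1587,.07]); rt=mk(n-u,-n-u); z=rt.as_matrix()[:,2]
G=mid+.014*n+.008*u
p,r=cur()
rel(p,r,G+z*(.0187-.11),rt)
print(rt.as_euler('xyz',degrees=True),G,G+z*.0187)
E
```

```text
dist 162.7 rot 54.7 rows 8
[ [-11.5, -13.5, 9.9, 1.6, -5.5, 3.8] ]
[ [-11.4, -12.5, 11.4, 1.6, -5.5, 3.8] ]
[ [-11.0, -11.4, 12.8, 1.6, -5.5, 3.8] ]
[ [-10.4, -10.3, 14.1, 1.6, -5.5, 3.8] ]
[ [-9.7, -9.3, 15.3, 1.6, -5.5, 3.8] ]
[ [-8.7, -8.2, 16.4, 1.6, -5.5, 3.8] ]
[ [-7.6, -7.2, 17.4, 1.6, -5.5, 3.8] ]
[ [-6.4, -6.3, 18.3, 1.6, -5.5, 3.8] ]
[180.          45.00038531  58.0693179 ] [ 0.4821046 -0.1468182  0.078    ] [ 0.47511106 -0.1580404   0.06477719]
```

```bash
python3 -m inch '[[[100,-11.5,-13.5,10,1.6,-5.5,3.8],[100,-11.4,-12.5,11.4,1.6,-5.5,3.8],[100,-11,-11.4,12.8,1.6,-5.5,3.8],[100,-10.4,-10.3,14,1.6,-5.5,3.8],[100,-9.7,-9.3,15.3,1.6,-5.5,3.8],[100,-8.7,-8.2,16.4,1.6,-5.5,3.8],[100,-7.6,-7.2,17.4,1.6,-5.5,3.8],[100,-6.4,-6.3,18.3,1.6,-5.5,3.8],[100,0,0,0,0,0,0]]]' 50; python3 - <<'E'
from plan import *; from h import snap
snap('side','side1');snap('wrist','wrist1'); print(env.state()['qpos'])
n=np.array([.5289,.8487,0]);u=np.array([0,0,1.])
mid=np.array([.4747,-.1587,.07]); rt=mk(n-u,-n-u); z=rt.as_matrix()[:,2]
p,r=cur(); rel(p,r,mid+.014*n+.008*u+z*.0187,rt)
E
```

```text
time: 1.27
tool_pos: [0.5154, -0.0917, 0.1414]
eef_rot: [-179.4, 45.3, 58.3]
ft_force: [0.1, -0.1, -0.6]
width: 1.001
[ -1.78154088  43.61541183  86.88461227 -38.46568606  79.37431126
  47.95623413]
dist 111.0 rot 0.3 rows 5
[ [0.1, -0.0, 22.2, -0.0, 0.0, -0.0] ]
[ [0.1, -0.0, 22.2, -0.0, 0.0, -0.0] ]
[ [0.1, -0.0, 22.2, -0.0, 0.0, -0.0] ]
[ [0.1, -0.1, 22.2, -0.0, 0.0, -0.0] ]
[ [0.1, -0.1, 22.2, -0.0, 0.0, -0.0] ]
```

View pics/side1.png

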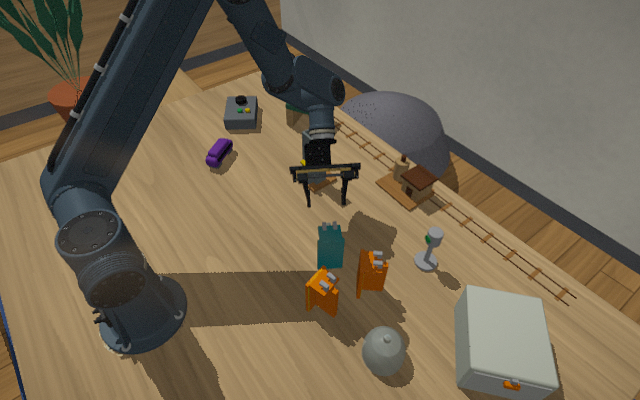

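View pics/wrist1.png

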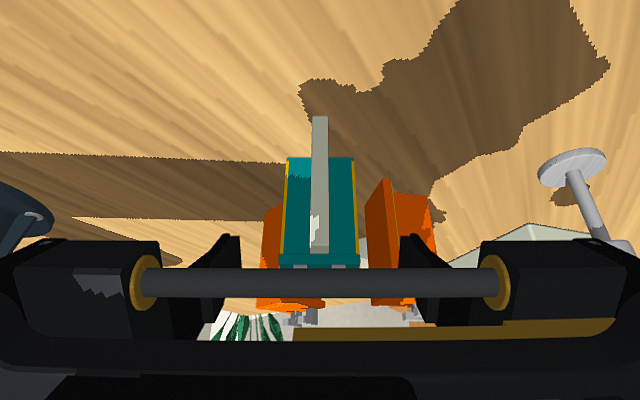

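The wrist picture shows the white wall at (320, 120–255), centred between the fingertips (235 and 405). The candidates are teal in the side view at (330, 247), and orange at (322, 290) and (372, 273). The teal and white one is the platform; the orange ones are look-alikes. Going in now.

```bash
python3 -m inch '[[[100,0,0,22,0,0,0],[100,0,0,22,0,0,0],[100,0,0,22,0,0,0],[100,0,0,22,0,0,0],[100,0,0,15,0,0,0],[100,0,0,8,0,0,0],[100,0,0,0,0,0,0]]]' 50; python3 - <<'E'
from h import snap
snap('side','side2');snap('wrist','wrist2')
E
```

```text
time: 2.25
tool_pos: [0.4745, -0.1589, 0.0655]
eef_rot: [-179.8, 45.2, 57.9]
ft_force: [0.3, -0.5, 0.1]
width: 1.003
```

View pics/wrist2.png

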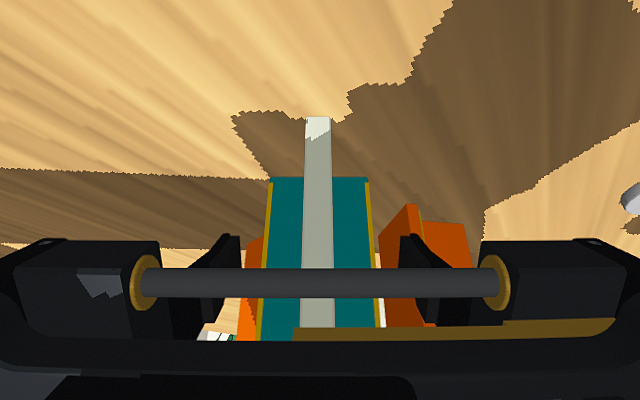

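View pics/side2.png

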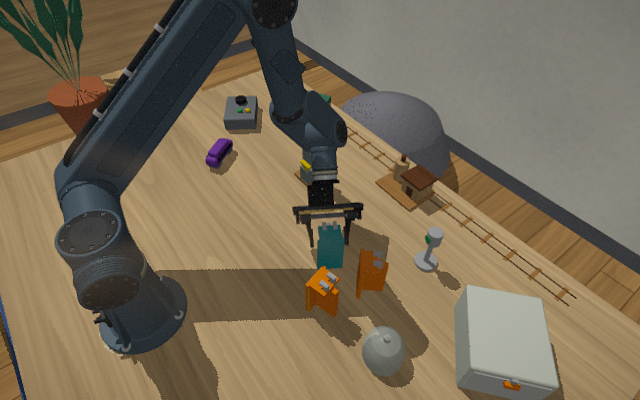

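Fingers straddle the wall (x 303–331 in the wrist view), nothing is touched. Closing.

```bash
python3 -m inch '[[[60,0,0,0,0,0,0],[30,0,0,0,0,0,0],[14,0,0,0,0,0,0],[8,0,0,0,0,0,0],[0,0,0,0,0,0,0],[0,0,0,0,0,0,0],[0,0,0,0,0,0,0]]]' 55
```

```text
time: 3.22
tool_pos: [0.4744, -0.1587, 0.0654]
eef_rot: [-179.8, 45.3, 58.0]
ft_force: [0.5, 0.4, -0.5]
width: 0.284
```

```bash
python3 -m inch '[[[0,0,0,0,0,0,0],[0,0,0,0,0,0,0],[0,0,0,0,0,0,0],[0,0,0,0,0,0,0]]]' 55
```

```text
time: 3.72
tool_pos: [0.4743, -0.1587, 0.0654]
eef_rot: [-179.8, 45.3, 58.0]
ft_force: [-0.8, -0.7, -0.3]
width: 0.156
```

```bash
python3 -m inch '[[[0,-4,0,-4,0,0,0],[0,-11,0,-11,0,0,0],[0,-17,0,-17,0,0,0],[0,-17,0,-17,0,0,0],[0,-17,0,-17,0,0,0],[0,-10,0,-10,0,0,0],[0,0,0,0,0,0,0]]]'; python3 - <<'E'
from plan import *; from h import snap
snap('side','side3');snap('scene','scene3'); s=env.state();print(s['qpos'],s['ft_force'])
# next: yaw to tool x horizontal azimuth 180
p,r=cur()
rz=R.from_euler('z',122,degrees=True)
n=np.array([.5289,.8487,0]);u=np.array([0,0,1.]);rt=mk(np.array([-1,0,0])-u,np.array([1,0,0])-u)
print('incremental world-z 7.6deg in tool frame:',r.inv().apply([0,0,7.625]))
E
```

```text
time: 4.6
tool_pos: [0.4754, -0.1584, 0.174]
eef_rot: [180.0, 45.2, 57.8]
ft_force: [-0.5, 0.3, -3.4]
width: 0.159
[ -8.39672575  38.47346618  93.53523607 -42.18682195  75.08127982
  45.11616517] [ 0.59524093  0.23066826 -2.99609072]
incremental world-z 7.6deg in tool frame: [-5.41295066 -0.02111568 -5.37030207]
```

View pics/side3.png

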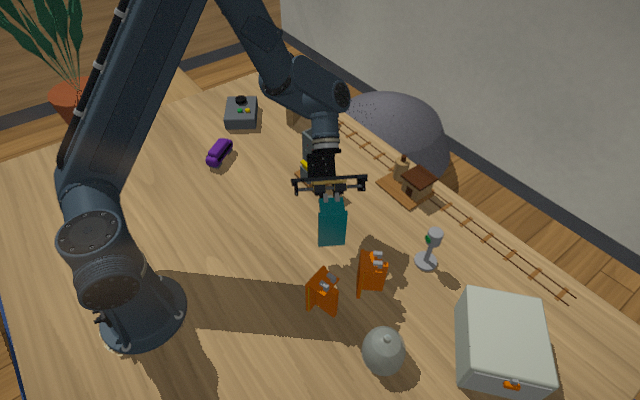

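```bash
python3 -m inch '[[[0,15,5,-15,0,0,0],[0,20,7,-20,0,0,0],[0,20,7,-20,0,0,0],[0,15,5,-15,-3,0,-3],[0,0,0,0,-5,0,-5],[0,0,0,0,-5.4,0,-5.4],[0,0,0,0,-5.4,0,-5.4],[0,0,0,0,-5.4,0,-5.4],[0,0,0,0,-5.4,0,-5.4],[0,0,0,0,-5.4,0,-5.4],[0,0,0,0,-5.4,0,-5.4],[0,0,0,0,-3,0,-3]]]'; python3 - <<'E'
from plan import *
print(env.state()['qpos'])
E
```

```text
time: 6.2
tool_pos: [0.5456, -0.0866, 0.1715]
eef_rot: [-179.3, 44.9, 120.1]
ft_force: [-0.5, -0.5, -1.8]
width: 0.159
[ -1.18674675  31.6786032  113.50871798 -79.52346815  38.32649544
  36.56465044]
```

```bash
python3 -m inch '[[[0,0,0,0,0,4,0],[0,0,0,0,0,8,0],[0,0,0,0,0,8,0],[0,0,0,0,0,8,0],[0,0,0,0,0,8,0],[0,0,0,0,0,8,0],[0,0,0,0,0,8,0],[0,0,0,0,0,8,0],[0,0,0,0,0,8,0],[0,0,0,0,0,8,0],[0,0,0,0,0,8,0],[0,0,0,0,0,6,0]]]'; python3 - <<'E'
from plan import *
s=env.state();print(s['qpos'],s['ft_force'])
p,r=cur();print(r.inv().apply([0,0,1.]))
E
```

```text
time: 7.7
tool_pos: [0.5432, -0.0907, 0.1696]
eef_rot: [-178.3, -40.5, 117.7]
ft_force: [1.1, 0.4, -3.2]
width: 0.157
[-31.38370389  43.74212967  76.81930403  18.11602559  96.1189693
 -63.75552234] [ 1.10363821  0.3647821  -3.15806038]
[ 0.65009085 -0.021991   -0.7595382 ]
```

```bash
python3 - <<'E'
from plan import *
p,r=cur(); rt=R.from_euler('xyz',[180,-44.7,118],degrees=True); rel(p,r,p,rt)
print(rt.inv().apply([0,0,-1]))
z=rt.as_matrix()[:,2]; G=p-z*.0187; # grip own (8,14): height above underside 49mm
print('grip z',G[2],'underside z',G[2]-.049)
E
```

```text
dist 0.0 rot 4.4 rows 1
[ [0.0, 0.0, 0.0, -1.4, 4.1, -0.3] ]
[-7.03394703e-01 -1.66533454e-16  7.10799474e-01]
grip z 0.18287347579320196 underside z 0.13387347579320197
```

```bash
python3 -m inch '[[[0,0,0,0,-1.4,4.1,-0.3],[0,-14,0,14,0,0,0],[0,-14,0,14,0,0,0],[0,-14,0,14,0,0,0],[0,-14,0,14,0,0,0],[0,-10,0,10,0,0,0],[0,0,0,0,0,0,0],[0,0,0,0,0,0,0]]]'; python3 - <<'E'
from plan import *; from h import *
for n in ['side','scene']: snap(n,n+'4')
s=env.state(); print(s['qpos'])
c=load('pics/side4.npz'); H=hsv(c)
m=(H[...,0]>80)&(H[...,0]<100)&(H[...,1]>120)&(H[...,2]>50); m[:150]=0
v,u=np.nonzero(m);print(u.min(),u.max(),v.min(),v.max())
P=cloud(c,m); k=(abs(P[:,0]-.55)<.15)&(abs(P[:,1]+.1)<.15);P=P[k];print(P.min(0),P.max(0))
for f,x,y in[('side4',250,150),('scene4',230,120)]:
    cc=load(f'pics/{f}.npz'); cv2.imwrite(f'pics/{f}c.png',cv2.resize(cc['p'][y:y+150,x:x+180,::-1],None,fx=4,fy=4))
E
```

```text
time: 8.7
tool_pos: [0.5454, -0.0911, 0.0779]
eef_rot: [179.8, -44.4, 118.1]
ft_force: [0.2, 0.1, -2.6]
width: 0.156
[-32.57250366  52.27727935  77.28156413  20.27504232  90.76276518
 -67.81537719]
309 340 216 234
[ 0.48182127 -0.17970404  0.04833884] [ 0.53594056 -0.04123051  0.14988055]
```

View pics/side4c.png

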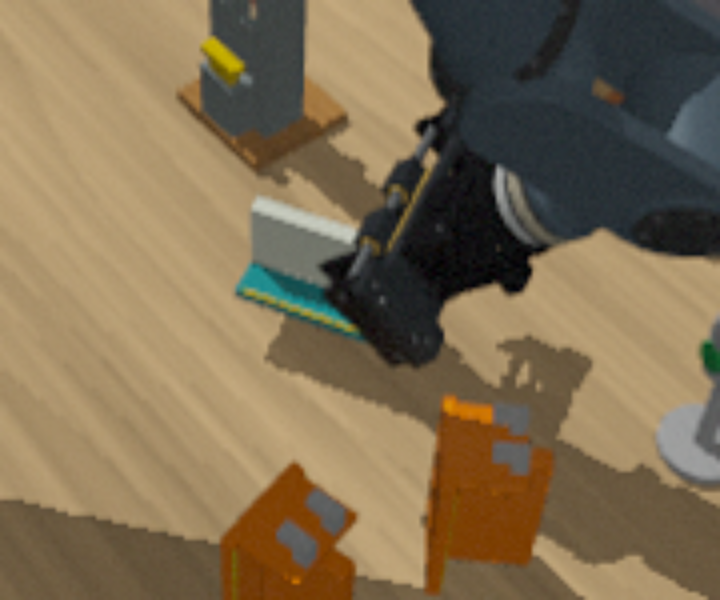

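View pics/scene4c.png

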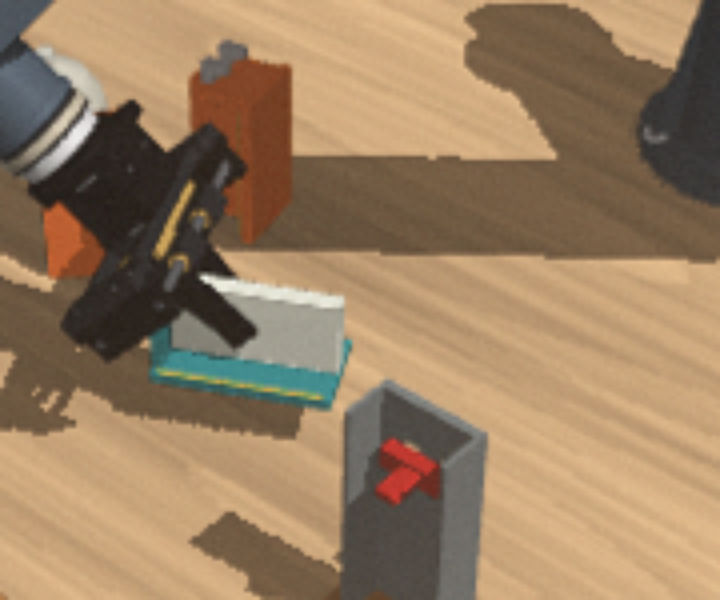

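```bash
cat > meas.py <<'E'
from h import *
def teal(c,lim,name=''):
    H=hsv(c); m=(H[...,0]>80)&(H[...,0]<100)&(H[...,1]>110)&(H[...,2]>50)
    return cloud(c,m)
def fitplane(Q):
    for it in range(5):
        A=np.c_[Q[:,:2],np.ones(len(Q))]; s=np.linalg.lstsq(A,Q[:,2],rcond=None)[0]; r=Q[:,2]-A@s; Q=Q[abs(r)<max(.0025,1.5*r.std())] if it<4 else Q
    n=np.array([-s[0],-s[1],1]); return s,n/np.linalg.norm(n),Q,r.std()
E
python3 - <<'E'
from meas import *
for f in ['scene4','side4']:
    c=load(f'pics/{f}.npz'); P=teal(c,0); P=P[(abs(P[:,0]-.53)<.12)&(abs(P[:,1]+.1)<.13)&(P[:,2]<.075)]
    print(f,len(P),P.min(0),P.max(0))
    if len(P)>20:
        s,n,Q,r=fitplane(P); h=np.array([.47,-.88,0]);print('n',n,'tilt along hook deg',np.degrees(np.arcsin(n@h)),'side',np.degrees(np.arcsin(n@[.88,.47,0])),len(Q),r,Q.mean(0))
E
```

```text
scene4 269 [ 0.48831784 -0.1381877   0.0468567 ] [ 0.60489043 -0.0182339   0.0724605 ]
n [-0.02134087 -0.00317683  0.99976721] tilt along hook deg -0.41451563619105036 side -1.1616412895250248 186 0.001271708520822518 [ 0.55762177 -0.07618151  0.05567608]
side4 150 [ 0.48715661 -0.14044219  0.04833884] [ 0.53594056 -0.04123051  0.05828877]
n [-0.00145402  0.00111623  0.99999832] tilt along hook deg -0.09543598599365608 side -0.04325340023058207 130 0.0012351756322583388 [ 0.51509657 -0.0784675   0.05274914]
```

```bash
python3 -m inch '[[[0,-7,0,7,0,0,0],[0,-7,0,7,0,0,0],[0,-7,0,7,0,0,0],[0,-4,0,4,0,0,0],[0,-2,0,2,0,0,0],[0,0,0,0,0,0,0],[0,0,0,0,0,0,0]]]'
```

```text
time: 9.68
tool_pos: [0.5455, -0.0913, 0.0396]
eef_rot: [179.8, -44.4, 118.1]
ft_force: [0.0, -0.3, -3.5]
width: 0.159
```

```bash
python3 -m inch '[[[0,-1,0,1,0,0,0],[0,-1,0,1,0,0,0],[0,-0.5,0,0.5,0,0,0],[0,0,0,0,0,0,0]]]'
```

```text
time: 10.18
tool_pos: [0.5452, -0.0912, 0.0357]
eef_rot: [179.8, -44.5, 118.1]
ft_force: [1.3, 0.2, -3.7]
width: 0.159
```

```bash
python3 -m inch '[[[0,-1,0,1,0,0,0],[0,0,0,0,0,0,0]]]';python3 -m inch '[[[0,-1,0,1,0,0,0],[0,0,0,0,0,0,0]]]'
```

```text
time: 10.42
tool_pos: [0.5453, -0.0912, 0.0343]
eef_rot: [179.8, -44.5, 118.1]
ft_force: [-0.4, -0.1, -3.8]
width: 0.158
time: 10.68
tool_pos: [0.5454, -0.0912, 0.0334]
eef_rot: [179.8, -44.5, 118.1]
ft_force: [0.4, -0.4, 0.2]
width: 0.155
```

```bash
python3 -m inch '[[[20,0,0,0,0,0,0],[25,0,0,0,0,0,0],[40,0,0,0,0,0,0],[60,0,0,0,0,0,0],[100,0,0,0,0,0,0],[100,0,0,0,0,0,0]]]'; python3 - <<'E'
from plan import *; from h import *
snap('side','side5');c=load('pics/side5.npz');cv2.imwrite('pics/side5c.png',cv2.resize(c['p'][150:300,250:430,::-1],None,fx=4,fy=4))
E
```

```text
time: 11.42
tool_pos: [0.5453, -0.0912, 0.033]
eef_rot: [179.8, -44.5, 118.1]
ft_force: [-0.9, -0.3, -0.9]
width: 0.621
```

View pics/side5c.png

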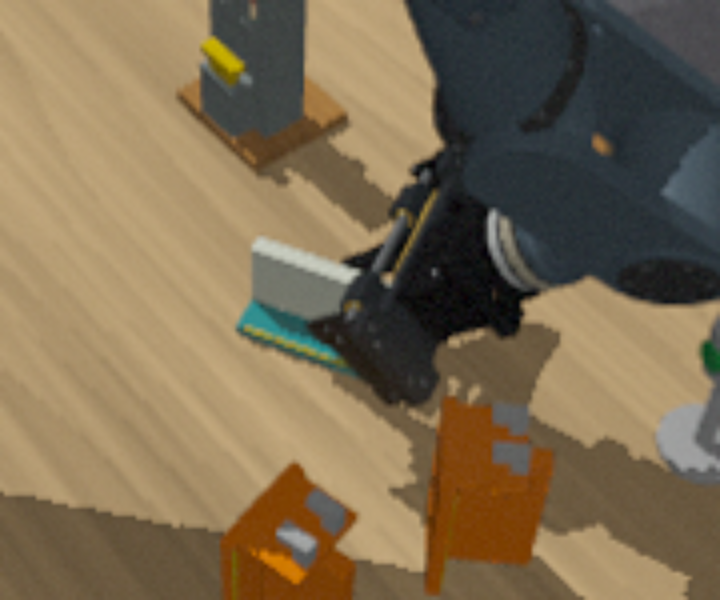

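It lies flat and the jaws are open around it, so I'm backing off along the tool axis.

```bash
python3 -m inch '[[[100,0,0,0,0,0,0],[100,0,0,-8,0,0,0],[100,0,0,-20,0,0,0],[100,0,0,-25,0,0,0],[100,0,0,-25,0,0,0],[100,0,0,-25,0,0,0],[100,0,0,-25,0,-5,0],[100,0,0,0,0,-9,0],[100,0,0,0,0,-9,0],[100,0,0,0,0,-9,0],[100,0,0,0,0,-9,0],[100,0,0,0,0,-4,0]]]'; python3 - <<'E'
from plan import *; from h import *
for n in ['side','scene','wrist']: snap(n,n+'6')
print(env.state()['qpos'])
E
```

```text
time: 12.98
tool_pos: [0.5865, -0.1694, 0.1257]
eef_rot: [179.8, 0.7, 118.0]
ft_force: [0.5, -0.7, 0.1]
width: 1.0
[-26.51308785  35.93304209  89.4331051   -0.21520326  54.14133771
 -54.37367979]
```

View pics/wrist6.png

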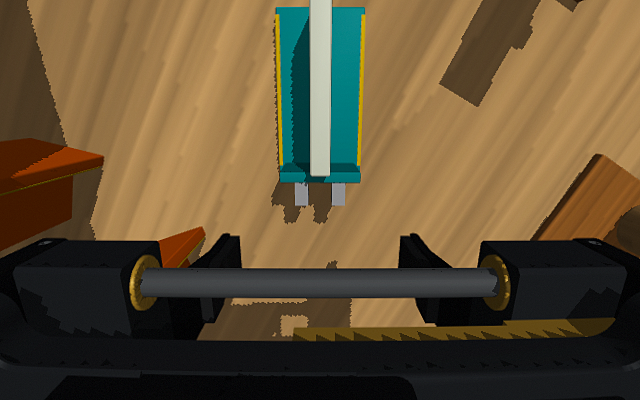

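View pics/side6.png

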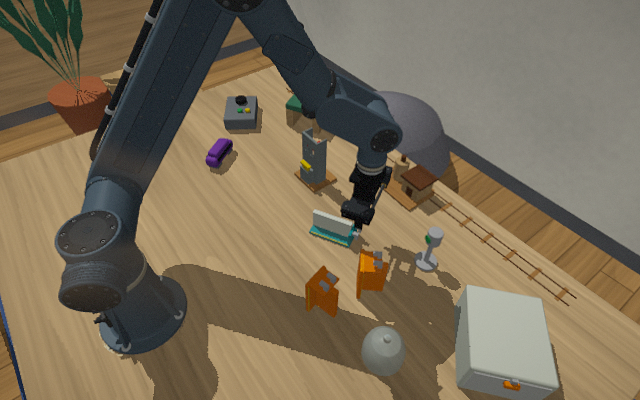

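View pics/scene6.png

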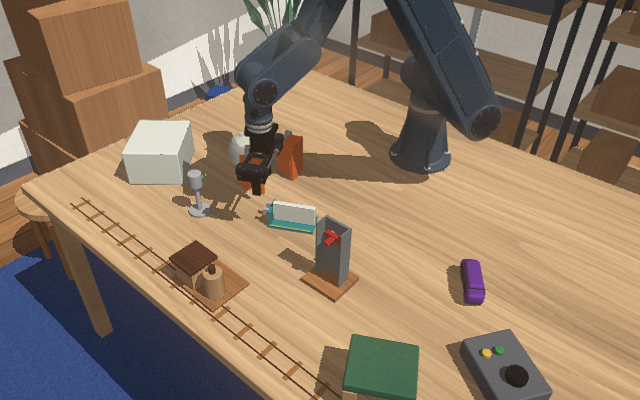

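```bash
python3 - <<'E'
from h import *
c=load('pics/wrist6.npz')
p=c['p'].astype(int); m=((p.min(2)>150)&(p.max(2)-p.min(2)<60)); m[180:]=0; m[:20]=0; m[:,:300]=0;m[:,345:]=0
m=cv2.morphologyEx(m.astype(np.uint8),cv2.MORPH_OPEN,np.ones((3,3)))
rows=[30,60,90,120,150,170]
L=[];Rr=[]
for v in rows:
    u=np.nonzero(m[v])[0]; L.append([u.min()-.5,v]);Rr.append([u.max()+.5,v]); print(v,u.min(),u.max())
A=onplane(c,L,.07);B=onplane(c,Rr,.07);M=(A+B)/2
d=M[-1]-M[0];print('width',np.linalg.norm(A-B,axis=1),'hook az',np.degrees(np.arctan2(d[1],d[0])),M)
v=np.nonzero(m[:,320])[0].max();e=onplane(c,[[320,v+.5]],.07);print('wall end',v,e)
# fit
vx,vy,x0,y0=cv2.fitLine(M[:,:2].astype(np.float32),cv2.DIST_L2,0,.001,.001).ravel(); print(np.degrees(np.arctan2(vy,vx)))
h=np.array([vx,vy]); h*=np.sign(-h[1])
end=np.array([x0,y0])+h*((e[0,:2]-[x0,y0])@h); print('mid',end-h*.052,'az',np.degrees(np.arctan2(h[1],h[0])))
# depth cross-check of plate top: scene
from meas import *
for f in ['scene6','side6']:
    cc=load(f'pics/{f}.npz');P=teal(cc,0);P=P[(abs(P[:,0]-.53)<.12)&(abs(P[:,1]+.1)<.13)&(P[:,2]<.06)]
    r=(P[:,:2]-(end-h*.052));l=np.array([-h[1],h[0]]);print(f,len(P),np.percentile(r@h,[1,99]),np.percentile(r@l,[1,99]),np.percentile(P[:,2],[5,50,95]))
cv2.imwrite('pics/w6c.png',cv2.resize(c['p'][0:230,230:410,::-1],None,fx=2.6,fy=2.6))
E
```

```text
30 311 330
60 311 330
90 311 330
120 311 329
150 311 329
170 311 329
width [0.01226919 0.01252132 0.01279363 0.01243314 0.012735   0.01294979] hook az -62.164935273716154 [[ 0.529962   -0.05940813  0.07      ]
 [ 0.53809846 -0.07467448  0.07      ]
 [ 0.54655048 -0.09053183  0.07      ]
 [ 0.55507053 -0.10721151  0.07      ]
 [ 0.56427476 -0.12449477  0.07      ]
 [ 0.57065908 -0.13648264  0.07      ]]
wall end 174 [[ 0.57212464 -0.13923604  0.07      ]]
-62.222515
mid [ 0.54784637 -0.09325161] az -62.222515
scene6 282 [-0.06649657  0.06117698] [-0.02222126  0.03726634] [0.00683755 0.0106716  0.05246304]
side6 318 [-0.06315095  0.0637839 ] [-0.03866299  0.00722838] [0.00595984 0.00901393 0.05181553]
```

```bash
python3 - <<'E'
from plan import *
p,r=cur(); rel(p,r,np.array([.5525,-.1033,.1257]),R.from_euler('xyz',[180,0,117.8],degrees=True))
E
```

```text
dist 74.9 rot 0.6 rows 3
[ [25.0, 0.3, -0.4, 0.0, 0.2, 0.1] ]
[ [25.0, 0.2, -0.3, 0.0, 0.2, 0.1] ]
[ [25.0, 0.2, -0.3, 0.0, 0.2, 0.1] ]
```

```bash
python3 -m inch '[[[100,25,0,0,0,0.2,5],[100,0,0,0,0,0.3,10],[100,0,0,0,0,0,10],[100,0,0,0,0,0,10],[100,0,0,0,0,0,10],[100,0,0,0,0,0,10],[100,0,0,0,0,0,10],[100,0,0,0,0,0,10],[100,0,0,0,0,0,10],[100,0,0,0,0,0,10],[100,0,0,0,0,0,10],[100,0,0,0,0,0,10]]]';python3 -m inch '[[[100,0,0,0,0,0,10],[100,0,0,0,0,0,10],[100,0,0,0,0,0,10],[100,0,0,0,0,0,10],[100,0,0,0,0,0,10],[100,0,0,0,0,0,10],[100,0,0,0,0,0,10],[100,0,0,0,0,0,5],[100,0,0,0,0,0,0]]]'; python3 - <<'E'
from plan import *
print(env.state()['qpos'])
p,r=cur(); rel(p,r,np.array([.5525,-.1033,.09]),R.from_euler('xyz',[180,0,-62.2],degrees=True))
E
```

```text
time: 14.62
tool_pos: [0.5762, -0.1498, 0.1241]
eef_rot: [-179.9, -0.2, 2.5]
ft_force: [-1.0, 1.0, 0.3]
width: 0.999
time: 15.75
tool_pos: [0.5761, -0.1497, 0.124]
eef_rot: [-179.8, 0.0, -72.1]
ft_force: [0.8, 0.3, -0.5]
width: 0.996
[-25.391902    35.10614026  91.63396008   0.19468104  53.10949136
 136.5796372 ]
dist 62.1 rot 9.9 rows 3
[ [-17.1, 2.8, 11.3, -0.1, -0.0, -3.3] ]
[ [-17.2, 1.8, 11.3, -0.1, -0.0, -3.3] ]
[ [-17.3, 0.8, 11.3, -0.1, -0.0, -3.3] ]
```

```bash
python3 -m inch '[[[100,-17,2.8,11,-0.1,0,-3.3],[100,-17.2,1.8,11,-0.1,0,-3.3],[100,-17.3,0.8,11,0,0,-3.3],[100,0,0,0,0,0,0]]]'; python3 - <<'E'
from plan import *; from h import *
snap('wrist','wrist7')
print(env.state()['qpos'])
p,r=cur(); rel(p,r,np.array([.5525,-.1033,.028]),R.from_euler('xyz',[180,0,-62.2],degrees=True))
E
```

```text
time: 16.25
tool_pos: [0.5507, -0.1016, 0.0903]
eef_rot: [179.9, 0.1, -62.1]
ft_force: [-0.1, 0.6, -0.7]
width: 0.998
[-2.19275216e+01  3.60650272e+01  9.76359502e+01 -1.87244806e-02
  4.63040039e+01  1.30248305e+02]
dist 62.9 rot 0.0 rows 3
[ [0.3, -0.0, 21.0, 0.0, -0.0, 0.0] ]
[ [0.3, -0.0, 21.0, 0.0, -0.0, 0.0] ]
[ [0.3, -0.0, 21.0, 0.0, -0.0, 0.0] ]
```

View pics/wrist7.png

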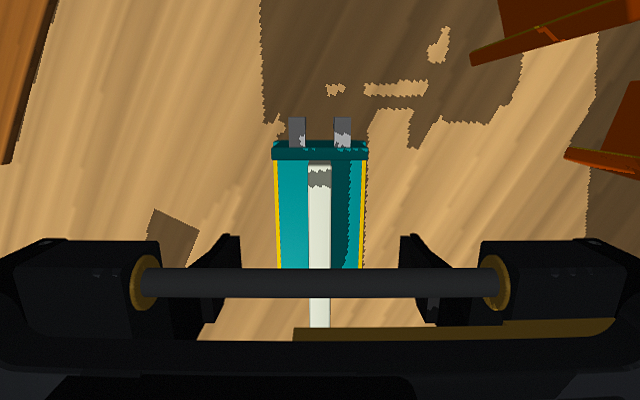

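```bash
python3 - <<'E'
from h import *
c=load('pics/wrist7.npz'); h=np.array([np.cos(np.radians(-62.15)),np.sin(np.radians(-62.15))])
for n,px,z in [('wall end top',(320,161),.070),('hook tip L',(297,117),.052),('hook tip R',(342,117),.052),('plate edge L',(272,141),.054),('plate edge R',(368,141),.054)]:
    X=onplane(c,[px],z)[0]; r=X[:2]-[.5507,-.1016]; print(n,X.round(4),'ahead of TCP',(r@h).round(4),'left',(r@[-h[1],h[0]]).round(4))
E
```

```text
wall end top [ 0.5731 -0.1424  0.07  ] ahead of TCP 0.0465 left 0.0007
hook tip L [ 0.5965 -0.1571  0.052 ] ahead of TCP 0.0705 left 0.0146
hook tip R [ 0.5725 -0.1698  0.052 ] ahead of TCP 0.0705 left -0.0126
plate edge L [ 0.6035 -0.1375  0.054 ] ahead of TCP 0.0564 left 0.0299
plate edge R [ 0.5518 -0.1648  0.054 ] ahead of TCP 0.0564 left -0.0285
```

```bash
python3 -m inch '[[[100,3,0,15,0,0,0],[100,0,0,20,0,0,0],[100,0,0,15,0,0,0],[100,0,0,10,0,0,0],[100,0,0,2,0,0,0],[50,0,0,0,0,0,0],[14,0,0,0,0,0,0],[8,0,0,0,0,0,0],[0,0,0,0,0,0,0],[0,0,0,0,0,0,0],[0,0,0,0,0,0,0],[0,0,0,0,0,0,0]]]' 60;python3 -m inch '[[[0,0,0,0,0,0,0],[0,0,0,0,0,0,0],[0,0,0,0,0,0,0]]]'
```

```text
time: 17.8
tool_pos: [0.5532, -0.105, 0.0291]
eef_rot: [180.0, -0.0, -62.2]
ft_force: [-0.2, 0.3, 1.0]
width: 0.287
time: 18.18
tool_pos: [0.5531, -0.105, 0.0291]
eef_rot: [180.0, -0.0, -62.2]
ft_force: [-0.5, -1.2, -0.6]
width: 0.152
```

```bash
python3 -m inch '[[[0,0,0,-5,0,0,0],[0,0,0,-20,0,0,0],[0,0,0,-25,0,0,0],[0,0,0,-25,0,0,0],[0,0,0,-22,0,0,0],[0,0,0,-8,0,0,0]]]'; python3 - <<'E'
from plan import *
p,r=cur(); rel(p,r,np.array([.50,.1253,.135]),R.from_euler('xyz',[180,0,0],degrees=True),11)
E
```

```text
time: 18.92
tool_pos: [0.5536, -0.1051, 0.1353]
eef_rot: [-179.9, -0.1, -62.2]
ft_force: [0.1, 0.2, -2.6]
width: 0.156
dist 236.6 rot 62.2 rows 11
[ [-20.8, -5.5, -0.0, -0.0, -0.0, -5.7] ]
[ [-20.2, -7.5, -0.0, -0.0, -0.0, -5.7] ]
[ [-19.3, -9.4, 0.0, -0.0, -0.0, -5.7] ]
[ [-18.3, -11.3, 0.0, -0.0, -0.0, -5.7] ]
[ [-17.1, -13.0, 0.0, -0.0, -0.0, -5.7] ]
[ [-15.7, -14.7, 0.0, -0.0, -0.0, -5.7] ]
[ [-14.2, -16.1, 0.0, -0.0, -0.0, -5.7] ]
[ [-12.6, -17.5, 0.0, -0.0, -0.0, -5.7] ]
[ [-10.8, -18.6, 0.0, -0.0, -0.0, -5.7] ]
[ [-8.9, -19.6, 0.0, -0.0, -0.0, -5.7] ]
[ [-6.9, -20.4, 0.0, -0.0, -0.0, -5.7] ]
```

```bash
python3 -m inch '[[[0,-20.8,-5.5,0,0,0,-5.7],[0,-20.2,-7.5,0,0,0,-5.7],[0,-19.3,-9.4,0,0,0,-5.7],[0,-18.3,-11.3,0,0,0,-5.7],[0,-17.1,-13,0,0,0,-5.7],[0,-15.7,-14.7,0,0,0,-5.7],[0,-14.2,-16.1,0,0,0,-5.7],[0,-12.6,-17.5,0,0,0,-5.7],[0,-10.8,-18.6,0,0,0,-5.7],[0,-8.9,-19.6,0,0,0,-5.7],[0,-6.9,-20.4,0,0,0,-5.5],[0,0,0,0,0,0,0]]]'; python3 - <<'E'
from plan import *; from h import *
for n in ['wrist','side','scene']: snap(n,n+'8')
print(env.state()['qpos'],env.state()['tool_pos'],env.state()['eef_rot'])
E
```

```text
time: 20.42
tool_pos: [0.4972, 0.1263, 0.1333]
eef_rot: [180.0, 0.1, 0.4]
ft_force: [-0.7, -1.0, -3.2]
width: 0.155
[ 1.59994815e+00  2.93557020e+01  1.02812723e+02 -4.81567244e-02
  4.78405415e+01  9.13646329e+01] [0.49863933 0.12478071 0.13371377] [1.79964104e+02 8.12394116e-03 2.67638095e-01]
```

View pics/wrist8.png

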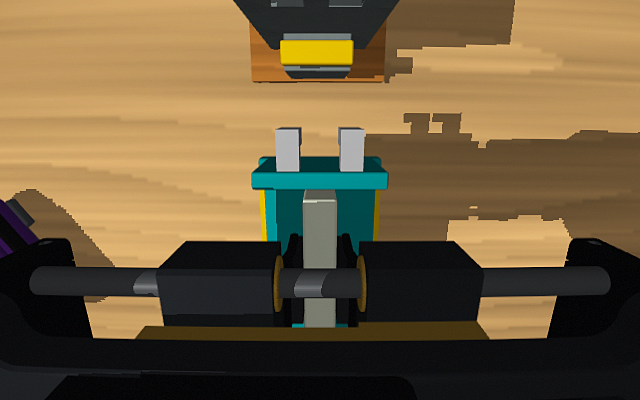

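View pics/side8.png

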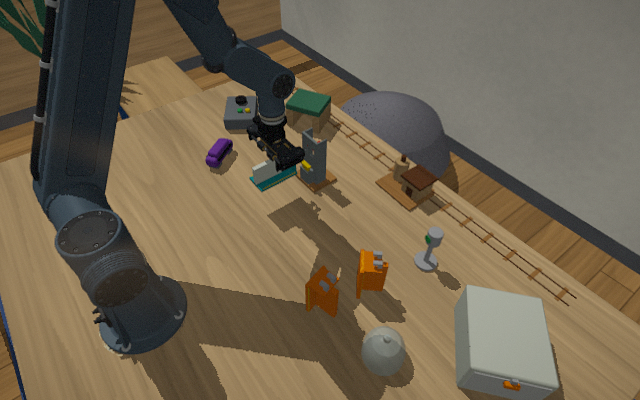

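View pics/scene8.png

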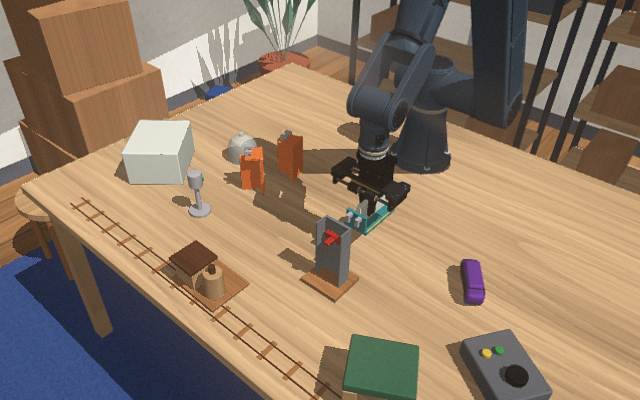

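```bash
python3 - <<'E'
from h import *
c=load('pics/wrist8.npz'); H=hsv(c); p=c['p'].astype(int)
y=(H[...,0]>20)&(H[...,0]<33)&(H[...,1]>200)&(H[...,2]>120); y[75:]=0
v,u=np.nonzero(y); print('yellow u',u.min(),u.max(),'v',v.min(),v.max())
for vv in [42,46,50,55,60]: 
    uu=np.nonzero(y[vv])[0]; print(vv,uu.min() if len(uu) else None,uu.max() if len(uu) else None)
zt=.1335+.0059
# hooks
for vv in [130,135,145,155,165]:
    row=p[vv,265:375]; g=(row.max(1)-row.min(1)<35)&(row.mean(1)>110); uu=np.nonzero(g)[0]+265; print('hook row',vv,uu.min(),uu[uu<320].max(),uu[uu>320].min(),uu.max())
cv2.imwrite('pics/w8c.png',cv2.resize(c['p'][0:270,220:420,::-1],None,fx=2.2*1.3,fy=2.2,interpolation=cv2.INTER_CUBIC))
E
```

```text
yellow u 280 353 v 40 64
42 280 353
46 280 352
50 280 352
55 280 352
60 280 352
hook row 130 275 298 338 364
hook row 135 275 298 338 363
hook row 145 276 298 339 363
hook row 155 276 298 339 363
hook row 165 276 298 340 362
```

View pics/w8c.png

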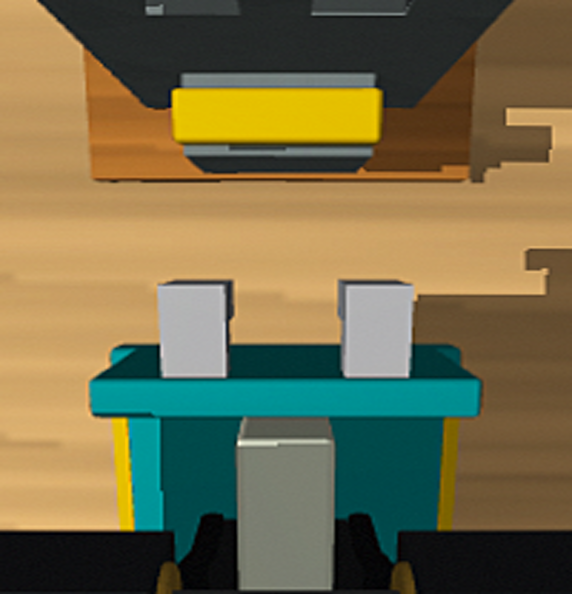

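```bash
python3 - <<'E'
from h import *
c=load('pics/wrist8.npz'); p=c['p'].astype(int)
for v in [1,2,3,4,5,6]:
    print(v,p[v,266:370].mean(1).astype(int).tolist()[::2])
a=onplane(c,[[279.5,50],[352.5,50]],.088); print('pad',a,a.mean(0))
zt=.1335+.0059+.017
hk=onplane(c,[[275.5,145],[298.5,145],[338.5,145],[363.5,145]],zt); print('hooks',hk[:,1].round(4),hk[:,1].mean())
hk2=onplane(c,[[319.5,130.0],[319.5,165]],zt);print(hk2)
w=onplane(c,[[319.5,50]],.088);print(w)
E
```

```text
1 [37, 36, 36, 62, 60, 59, 61, 61, 61, 62, 63, 62, 62, 61, 60, 62, 64, 63, 66, 37, 38, 37, 37, 38, 37, 37, 36, 39, 38, 37, 37, 38, 65, 62, 64, 63, 62, 63, 61, 63, 63, 62, 61, 61, 61, 62, 63, 62, 36, 45, 37, 38]
2 [37, 37, 31, 55, 52, 124, 62, 63, 64, 62, 60, 62, 62, 61, 62, 62, 62, 63, 64, 35, 38, 36, 35, 35, 37, 38, 39, 39, 37, 39, 39, 39, 64, 64, 64, 62, 65, 64, 62, 63, 63, 63, 62, 64, 62, 62, 62, 62, 35, 41, 40, 41]
3 [39, 37, 41, 131, 131, 122, 61, 60, 63, 63, 63, 63, 62, 61, 63, 62, 62, 62, 65, 39, 37, 39, 38, 37, 38, 39, 37, 38, 38, 38, 39, 41, 63, 63, 63, 63, 62, 64, 62, 62, 63, 63, 61, 61, 61, 61, 62, 63, 79, 37, 38, 39]
4 [37, 38, 41, 129, 126, 119, 63, 63, 63, 63, 62, 62, 63, 61, 63, 63, 62, 64, 65, 41, 37, 38, 39, 38, 38, 40, 40, 37, 40, 39, 38, 38, 61, 59, 61, 60, 59, 58, 58, 59, 59, 60, 58, 59, 59, 60, 60, 60, 65, 36, 38, 37]
5 [39, 39, 40, 132, 130, 120, 63, 64, 63, 64, 63, 64, 63, 62, 61, 64, 64, 65, 65, 40, 38, 38, 38, 39, 38, 37, 39, 38, 41, 41, 38, 43, 85, 82, 83, 81, 81, 80, 78, 76, 75, 75, 74, 74, 71, 70, 68, 69, 54, 37, 40, 38]
6 [40, 39, 40, 104, 100, 94, 55, 54, 54, 53, 54, 52, 51, 51, 50, 59, 57, 58, 62, 42, 37, 38, 39, 37, 37, 39, 39, 40, 38, 39, 39, 52, 121, 120, 121, 122, 123, 122, 122, 123, 124, 126, 126, 125, 127, 128, 131, 133, 52, 39, 36, 38]
pad [[0.60750855 0.15187968 0.088     ]
 [0.60779379 0.10839119 0.088     ]] [0.60765117 0.13013543 0.088     ]
hooks [0.1465 0.1366 0.1195 0.1088] 0.12787098068544125
[[0.56445788 0.12770081 0.1564    ]
 [0.54956054 0.12759529 0.1564    ]]
[[0.60761743 0.1280466  0.088     ]]
```

```bash
python3 - <<'E'
from h import *
c=load('pics/wrist8.npz'); p=c['p'].astype(int)
s=onplane(c,[[271.5,6.5],[303,6.5],[329.5,6.5],[361.8,6.5]],.122); print('slots',s.round(4).tolist(),s[:,1].mean())
H=hsv(c)
def edge(mask,cols,last):
    return [(int(u),int(np.nonzero(mask[:,u])[0].max() if last else np.nonzero(mask[:,u])[0].min())) for u in cols]
y=(H[...,0]>20)&(H[...,0]<33)&(H[...,1]>200)&(H[...,2]>120); y[75:]=0
print(edge(y,[285,300,320,335,348],1))
t=(H[...,0]>80)&(H[...,0]<100)&(H[...,1]>120); t[:165]=0;t[195:]=0
print([ (u,int(np.nonzero(t[:,u])[0].max())) for u in [256,262,270,280,300,340,360,370,378]], [ (u,int(np.nonzero(t[:,u])[0].min())) for u in [305,320,335,370,380]])
E
```

```text
slots [[0.6214, 0.1514, 0.122], [0.6215, 0.1361, 0.122], [0.6215, 0.1233, 0.122], [0.6217, 0.1076, 0.122]] 0.12960437952092765
[(285, 64), (300, 64), (320, 64), (335, 64), (348, 64)]
[(256, 188), (262, 188), (270, 194), (280, 194), (300, 194), (340, 194), (360, 194), (370, 194), (378, 188)] [(305, 165), (320, 165), (335, 165), (370, 165), (380, 165)]
```

```bash
python3 -m inch '[[[0,10,-2,8.5,0,0,0],[0,20,0,0,0,0,0],[0,15,0,0,0,0,0],[0,0,0,0,0,0,0]]]'; python3 - <<'E'
from plan import *; from h import *
for n in ['wrist','side','scene']: snap(n,n+'9')
for i in range(3): print(env.state()['tool_pos'],env.state()['eef_rot'],env.state()['ft_force'])
c=load('pics/wrist9.npz');cv2.imwrite('pics/w9c.png',cv2.resize(c['p'][0:270,220:420,::-1],None,fx=2.8,fy=2.2,interpolation=cv2.INTER_CUBIC))
c=load('pics/side9.npz');a=cv2.resize(c['p'][110:200,230:350,::-1],None,fx=5,fy=5,interpolation=cv2.INTER_CUBIC);cv2.imwrite('pics/s9c.png',a)
E
```

```text
time: 21.08
tool_pos: [0.5455, 0.127, 0.1253]
eef_rot: [180.0, -0.1, 0.3]
ft_force: [-1.0, -0.6, -3.0]
width: 0.159
[0.54247357 0.1274034  0.12514472] [1.79979222e+02 1.06545909e-01 3.14585940e-01] [ 0.64482376 -0.75694739 -3.323214  ]
[0.54247357 0.1274034  0.12514472] [1.79979222e+02 1.06545909e-01 3.14585940e-01] [ 0.64482376 -0.75694739 -3.323214  ]
[0.54247357 0.1274034  0.12514472] [1.79979222e+02 1.06545909e-01 3.14585940e-01] [ 0.64482376 -0.75694739 -3.323214  ]
```

View pics/w9c.png

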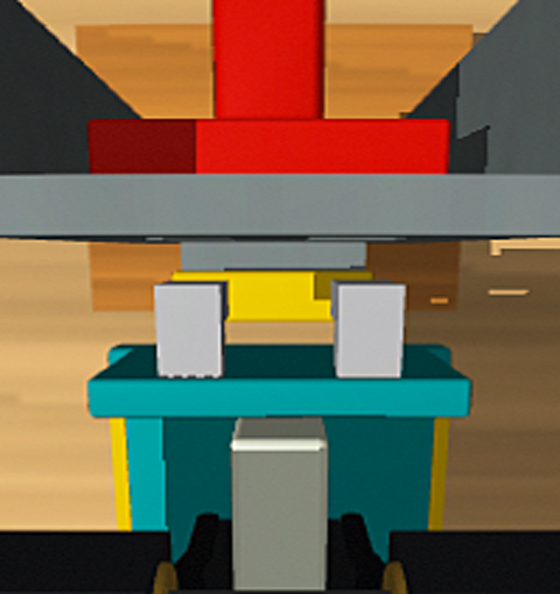

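View pics/s9c.png

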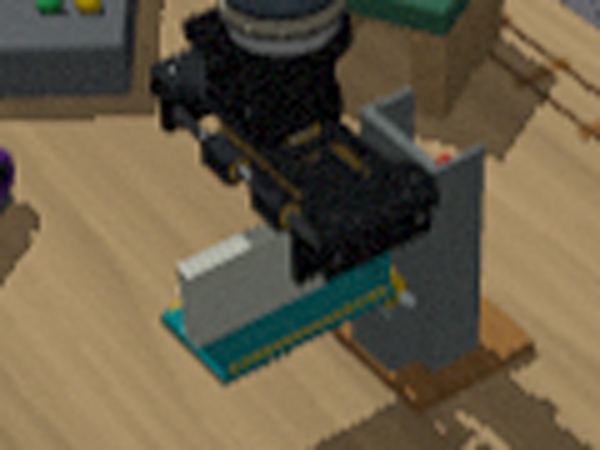

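```bash
python3 - <<'E'
from h import *
c=load('pics/wrist9.npz'); H=hsv(c); p=c['p'].astype(int)
y=(H[...,0]>20)&(H[...,0]<33)&(H[...,1]>200)&(H[...,2]>120); y[160:]=0; y[:105]=0
n,l,st,ce=cv2.connectedComponentsWithStats(y.astype(np.uint8)); print(st[st[:,4]>30])
for v in [125]: uu=np.nonzero(y[v])[0]; print(v,uu.min(),uu.max())
v=125;uu=np.nonzero(y[v,270:365])[0]+270
a=onplane(c,[[uu.min()-.5,v],[uu.max()+.5,v]],.088);print('pad',a[:,1],a[:,1].mean(),'w',a[0,1]-a[1,1])
zt=.1252+.0059+.017
for v in [140,150,160]:
    row=p[v,265:375]; g=(row.max(1)-row.min(1)<40)&(row.mean(1)>120); uu=np.nonzero(g)[0]+265
    e=np.array([uu.min()-.5,uu[uu<315].max()+.5,uu[uu>325].min()-.5,uu.max()+.5]); hk=onplane(c,np.c_[e,[v]*4],zt); print('hooks',e,hk[:,1].round(4),hk[:,1].mean().round(4))
# hook tip, panel top edge rows
for v in range(74,135,1): pass
col=p[70:140,290].tolist(); 
print([(70+i,x) for i,x in enumerate(col)][::3])
r=(H[...,1]>200)&((H[...,0]<6)|(H[...,0]>174)); v,u=np.nonzero(r[:80]); print('red rows', v.min(),v.max(),'row70',np.nonzero(r[70])[0].min(),np.nonzero(r[70])[0].max(), c['d'][70,320], c['d'][90,320],c['d'][146,290])
P=cloud(c,r&(np.arange(400)[:,None]<78)&(np.arange(400)[:,None]>58)); print(P.mean(0),np.percentile(P,[1,99],axis=0))
m=np.zeros((400,640),bool);m[82:103,200:440]=1; P=cloud(c,m);print('panel top',np.median(P,0),np.percentile(P,[1,99],axis=0))
m=np.zeros((400,640),bool);m[142:165,278:298]=1;m[142:165,342:362]=1; P=cloud(c,m);print('hook top',P.mean(0),np.percentile(P,[1,99],axis=0))
m=np.zeros((400,640),bool);m[80:104,120:520]=1; P=cloud(c,m);P=P[P[:,2]>.175];print('panel y', np.percentile(P[:,1],[0,1,99,100]))
E
```

```text
[[     0      0    640    400 255041]
 [   281    123     72     23    959]]
125 281 352
pad [0.1518488  0.10830102] 0.13007491069189492 w 0.04354777152523166
hooks [274.5 298.5 340.5 363.5] [0.1474 0.1372 0.1192 0.1094] 0.1283
hooks [275.5 298.5 339.5 363.5] [0.1471 0.1372 0.1196 0.1092] 0.1283
hooks [275.5 298.5 339.5 363.5] [0.1473 0.1373 0.1195 0.1091] 0.1283
[(70, [217, 21, 5]), (73, [221, 20, 11]), (76, [222, 20, 6]), (79, [146, 133, 131]), (82, [128, 139, 136]), (85, [129, 141, 139]), (88, [128, 138, 139]), (91, [128, 138, 139]), (94, [127, 138, 138]), (97, [126, 138, 138]), (100, [125, 138, 137]), (103, [127, 139, 139]), (106, [100, 109, 108]), (109, [66, 72, 70]), (112, [129, 140, 139]), (115, [126, 137, 136]), (118, [127, 139, 138]), (121, [129, 141, 143]), (124, [226, 183, 0]), (127, [182, 149, 32]), (130, [203, 202, 205]), (133, [192, 192, 194]), (136, [191, 192, 192]), (139, [191, 190, 192])]
red rows 0 78 row70 252 379 0.12754068 0.09687801 0.13794734
[0.63703861 0.12987729 0.15018288] [[0.63354185 0.1046548  0.14867479]
 [0.64052067 0.15513278 0.15177114]]
panel top [0.62578305 0.12812129 0.18475641] [[0.62278845 0.09228976 0.1831842 ]
 [0.62882558 0.1641049  0.1862226 ]]
hook top [0.60281751 0.12815418 0.14804233] [[0.59795654 0.11017964 0.14650607]
 [0.60762324 0.14608156 0.14956894]]
panel y [0.09139599 0.09246981 0.16697561 0.16823108]
```

```bash
python3 - <<'E'
from h import *
c=load('pics/wrist9.npz'); p=c['p'].astype(int)
print('hook tip',onplane(c,[[287,128.5],[352,128.5]],.148),'panel front top',onplane(c,[[250,105.5],[320,105.5],[390,105.5]],.185),'back',onplane(c,[[320,78.5]],.185))
E
python3 -m inch '[[[0,4,-1.6,0,0,0,0],[0,0,0,0,0,0,0]]]'
```

```text
hook tip [[0.61313177 0.14200363 0.148     ]
 [0.61325236 0.11445314 0.148     ]] panel front top [[0.62173874 0.14954991 0.185     ]
 [0.62177415 0.12809197 0.185     ]
 [0.62192666 0.10663766 0.185     ]] back [[0.62960569 0.12812894 0.185     ]]
time: 21.48
tool_pos: [0.5478, 0.1293, 0.1257]
eef_rot: [180.0, -0.0, 0.3]
ft_force: [-0.3, -0.0, -3.2]
width: 0.158
```

```bash
python3 -m inch '[[[0,4,0,0,0,0,0],[0,3,0,0,0,0,0],[0,3,0,0,0,0,0],[0,0,0,0,0,0,0]]]'; python3 - <<'E'
from plan import *; from h import *
snap('wrist','wrist10');snap('side','side10')
c=load('pics/wrist10.npz');cv2.imwrite('pics/w10c.png',cv2.resize(c['p'][0:270,220:420,::-1],None,fx=2.8,fy=2.2,interpolation=cv2.INTER_CUBIC))
m=np.zeros((400,640),bool);m[145:163,278:298]=1;m[145:163,342:362]=1; P=cloud(c,m);print('hook top',P.mean(0))
H=hsv(c);r=(H[...,1]>200)&((H[...,0]<6)|(H[...,0]>174))
v,u=np.nonzero(r[:150]);print(v.max())
E
```

```text
time: 21.98
tool_pos: [0.5579, 0.1292, 0.1255]
eef_rot: [180.0, -0.0, 0.3]
ft_force: [-0.1, -0.8, -2.1]
width: 0.151
hook top [0.6157201  0.13037704 0.15431541]
116
```

View pics/w10c.png

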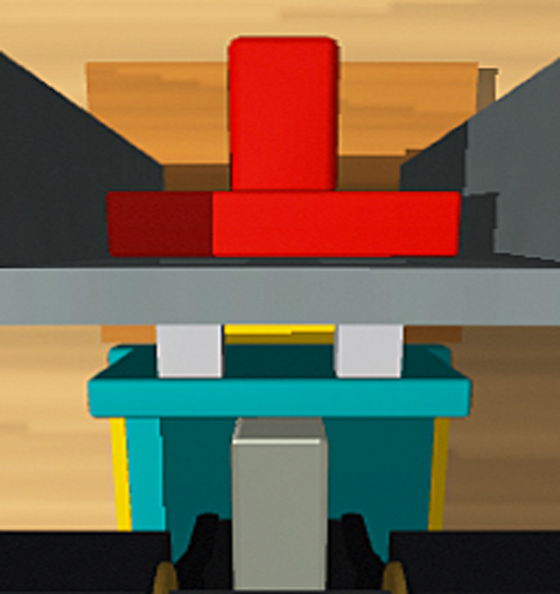

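```bash
python3 -m inch '[[[0,3,0,0,0,0,0],[0,3,0,0,0,0,0],[0,3,0,0,0,0,0],[0,0,0,0,0,0,0]]]'; python3 -m inch '[[[0,2,0,0,0,0,0],[0,0,0,0,0,0,0]]]'; python3 -m inch '[[[0,1.5,0,0,0,0,0],[0,0,0,0,0,0,0]]]'
```

```text
time: 22.58
tool_pos: [0.5658, 0.1293, 0.1253]
eef_rot: [180.0, 0.1, 0.3]
ft_force: [-2.4, 0.2, -0.8]
width: 0.159
time: 22.82
tool_pos: [0.5679, 0.1293, 0.1253]
eef_rot: [180.0, 0.1, 0.3]
ft_force: [-3.1, -0.6, -1.6]
width: 0.157
time: 23.08
tool_pos: [0.5696, 0.1293, 0.1253]
eef_rot: [180.0, 0.1, 0.3]
ft_force: [-2.9, 0.8, -3.6]
width: 0.158
```

```bash
python3 - <<'E'
from plan import *; from h import *
snap('wrist','wrist11');snap('scene','scene11')
c=load('pics/wrist11.npz');cv2.imwrite('pics/w11c.png',cv2.resize(c['p'][0:270,220:420,::-1],None,fx=2.8,fy=2.2,interpolation=cv2.INTER_CUBIC))
c=load('pics/scene11.npz');cv2.imwrite('pics/sc11c.png',cv2.resize(c['p'][170:310,280:420,::-1],None,fx=4,fy=4,interpolation=cv2.INTER_CUBIC))
E
```

```text
(no output)
```

View pics/w11c.png

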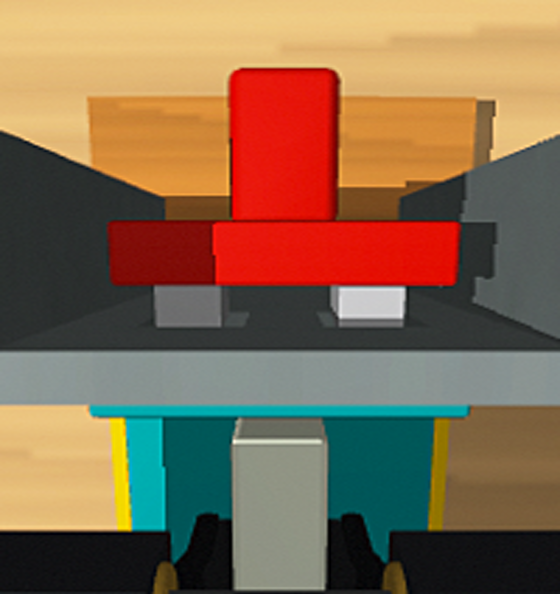

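View pics/sc11c.png

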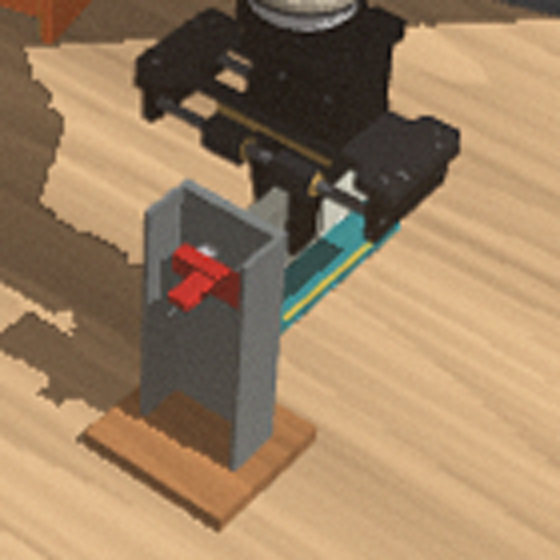

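```bash
python3 -m inch '[[[0,1,0,0,0,0,0],[0,0,0,0,0,0,0]]]'; python3 -m inch '[[[0,0.7,0,0,0,0,0],[0,0,0,0,0,0,0]]]'
```

```text
time: 23.42
tool_pos: [0.5707, 0.1293, 0.1253]
eef_rot: [180.0, 0.0, 0.3]
ft_force: [-3.9, -0.0, -4.1]
width: 0.156
time: 23.68
tool_pos: [0.5714, 0.1293, 0.1253]
eef_rot: [180.0, 0.0, 0.3]
ft_force: [-4.2, 0.4, -3.6]
width: 0.158
```

```bash
python3 -m inch '[[[0,0.7,0,0,0,0,0],[0,0,0,0,0,0,0]]]'; python3 -m inch '[[[0,0.7,0,0,0,0,0],[0,0,0,0,0,0,0]]]'; python3 -m inch '[[[0,0.7,0,0,0,0,0],[0,0,0,0,0,0,0]]]'
```

```text
time: 23.92
tool_pos: [0.5721, 0.1293, 0.1254]
eef_rot: [180.0, 0.0, 0.3]
ft_force: [-4.4, 1.3, -5.3]
width: 0.157
time: 24.18
tool_pos: [0.5721, 0.1293, 0.1254]
eef_rot: [180.0, 0.1, 0.3]
ft_force: [-6.1, 0.2, -3.5]
width: 0.155
time: 24.42
tool_pos: [0.572, 0.1293, 0.1254]
eef_rot: [180.0, 0.2, 0.3]
ft_force: [-8.7, -0.1, -2.1]
width: 0.157
```

```bash
python3 -m inch '[[[0,-1.7,0,0,0,0,0],[0,0,0,2,0,0,0],[0,0,0,2,0,0,0],[0,0,0,2,0,0,0],[0,0,0,0,0,0,0]]]'; python3 -m inch '[[[0,0,0,2,0,0,0],[0,0,0,0,0,0,0]]]'; python3 -m inch '[[[0,0,0,2,0,0,0],[0,0,0,0,0,0,0]]]'
```

```text
time: 25.05
tool_pos: [0.5721, 0.1293, 0.12]
eef_rot: [180.0, -0.0, 0.3]
ft_force: [-5.0, -0.2, -0.1]
width: 0.157
time: 25.3
tool_pos: [0.5721, 0.1293, 0.118]
eef_rot: [180.0, -0.0, 0.3]
ft_force: [-5.1, 0.7, -0.0]
width: 0.159
time: 25.55
tool_pos: [0.5721, 0.1293, 0.1164]
eef_rot: [180.0, -0.0, 0.3]
ft_force: [-6.9, -0.5, 0.7]
width: 0.155
```

```bash
python3 -m inch '[[[0,-0.3,0,2,0,0,0],[0,0,0,0,0,0,0]]]'; python3 -m inch '[[[0,0,0,2,0,0,0],[0,0,0,0,0,0,0]]]'; python3 -m inch '[[[0,0,0,1.5,0,0,0],[0,0,0,0,0,0,0]]]'
```

```text
time: 25.8
tool_pos: [0.5721, 0.1293, 0.1148]
eef_rot: [180.0, -0.1, 0.3]
ft_force: [-6.9, -0.3, 3.6]
width: 0.158
time: 26.05
tool_pos: [0.572, 0.1293, 0.113]
eef_rot: [180.0, -0.1, 0.3]
ft_force: [-7.6, 0.1, 4.7]
width: 0.152
time: 26.3
tool_pos: [0.5722, 0.1293, 0.1115]
eef_rot: [180.0, -0.1, 0.3]
ft_force: [-6.3, -0.2, 6.4]
width: 0.156
```

```bash
python3 -m inch '[[[0,0,0,1.5,0,0,0],[0,0,0,0,0,0,0]]]'; python3 -m inch '[[[0,0,0,1,0,0,0],[0,0,0,0,0,0,0]]]'; python3 -m inch '[[[0,0,0,1,0,0,0],[0,0,0,0,0,0,0]]]'
```

```text
time: 26.55
tool_pos: [0.5721, 0.1293, 0.1103]
eef_rot: [180.0, -0.1, 0.3]
ft_force: [-7.6, -0.1, 6.6]
width: 0.156
time: 26.8
tool_pos: [0.5721, 0.1293, 0.1094]
eef_rot: [180.0, -0.1, 0.3]
ft_force: [-7.6, -0.1, 6.9]
width: 0.157
time: 27.05
tool_pos: [0.5721, 0.1293, 0.1089]
eef_rot: [180.0, -0.1, 0.3]
ft_force: [-9.0, -0.5, 9.6]
width: 0.153
```

```bash
python3 -m inch '[[[0,0,0,1,0,0,0],[0,0,0,0,0,0,0]]]'; python3 -m inch '[[[0,0,0,1,0,0,0],[0,0,0,0,0,0,0]]]'; python3 - <<'E'
from plan import *; from h import *
snap('wrist','wrist12')
c=load('pics/wrist12.npz');cv2.imwrite('pics/w12c.png',cv2.resize(c['p'][0:270,220:420,::-1],None,fx=2.8,fy=2.2,interpolation=cv2.INTER_CUBIC))
E
```

```text
time: 27.3
tool_pos: [0.5721, 0.1293, 0.1088]
eef_rot: [180.0, -0.1, 0.3]
ft_force: [-10.6, -0.1, 14.6]
width: 0.156
time: 27.55
tool_pos: [0.572, 0.1293, 0.1088]
eef_rot: [180.0, -0.1, 0.3]
ft_force: [-12.4, -1.0, 19.9]
width: 0.162
```

View pics/w12c.png

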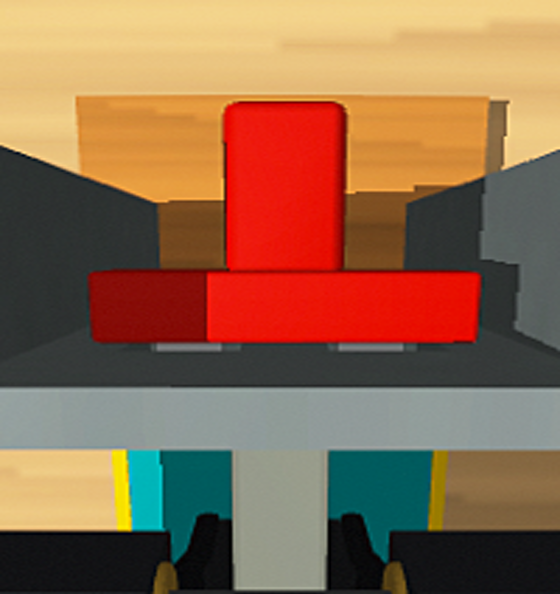

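```bash
python3 - <<'E'
from h import *
for f in ['wrist10','wrist11','wrist12']:
    c=load(f'pics/{f}.npz');H=hsv(c);r=(H[...,1]>190)&((H[...,0]<6)|(H[...,0]>174))
    col=np.nonzero(r[:200,305:335].all(1))[0]; cc=np.nonzero(r[:200,275:285].all(1))[0]
    P=onplane(c,[[280,cc.min()-.5],[280,cc.max()+.5],[320,col.min()-.5]],.150);print(f,P[:,0].round(4))
E
```

```text
wrist10 [0.6424 0.6306 0.6684]
wrist11 [0.6491 0.6374 0.6747]
wrist12 [0.6427 0.631  0.6689]
```

The latch is back at its rest x (0.631, against 0.6306 before), over the hooks, so it has snapped. I'll relieve the push, release and go straight up.

```bash
python3 -m inch '[[[0,-0.5,0,-1.5,0,0,0],[0,-0.5,0,-1,0,0,0],[0,0,0,0,0,0,0]]]'; python3 -m inch '[[[20,0,0,0,0,0,0],[25,0,0,0,0,0,0],[40,0,0,0,0,0,0],[60,0,0,0,0,0,0],[80,0,0,0,0,0,0],[80,0,0,0,0,0,0],[80,0,0,0,0,0,0]]]'
```

```text
time: 27.98
tool_pos: [0.572, 0.1293, 0.109]
eef_rot: [180.0, -0.2, 0.3]
ft_force: [-6.1, -0.4, 5.9]
width: 0.16
time: 28.85
tool_pos: [0.5708, 0.1293, 0.107]
eef_rot: [180.0, -0.0, 0.3]
ft_force: [-0.1, -0.5, -0.2]
width: 0.73
```

```bash
python3 -m inch '[[[90,0,0,0,0,0,0],[90,-3,0,-10,0,0,0],[90,-5,0,-20,0,0,0],[90,-5,0,-25,0,0,0],[90,-5,0,-25,0,0,0],[90,-15,0,-25,0,0,0],[90,-20,0,-20,0,0,0],[90,-20,0,-10,0,0,0],[90,0,0,0,0,0,0]]]'; python3 - <<'E'
from plan import *; from h import *
for n in ['wrist','side','scene']: snap(n,n+'13')
for n,x,y in [('wrist',220,0),('side',230,100),('scene',270,170)]:
    c=load(f'pics/{n}13.npz');cv2.imwrite(f'pics/{n}13c.png',cv2.resize(c['p'][y:y+140,x:x+180,::-1],None,fx=4,fy=4,interpolation=cv2.INTER_CUBIC))
E
```

```text
time: 29.98
tool_pos: [0.497, 0.1291, 0.2442]
eef_rot: [180.0, -0.2, 0.4]
ft_force: [-0.2, 0.2, -1.1]
width: 0.9
```

View pics/wrist13.png

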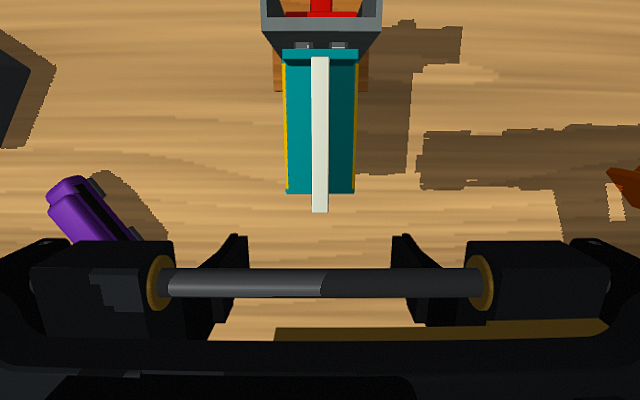

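View pics/side13c.png

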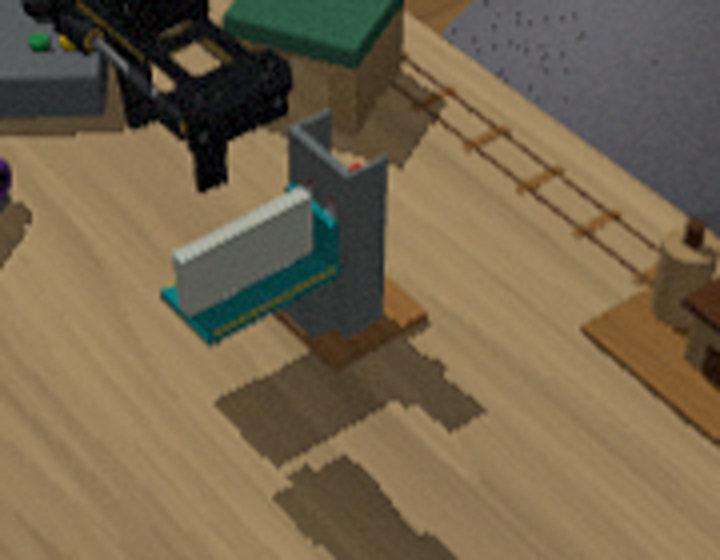

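View pics/scene13c.png

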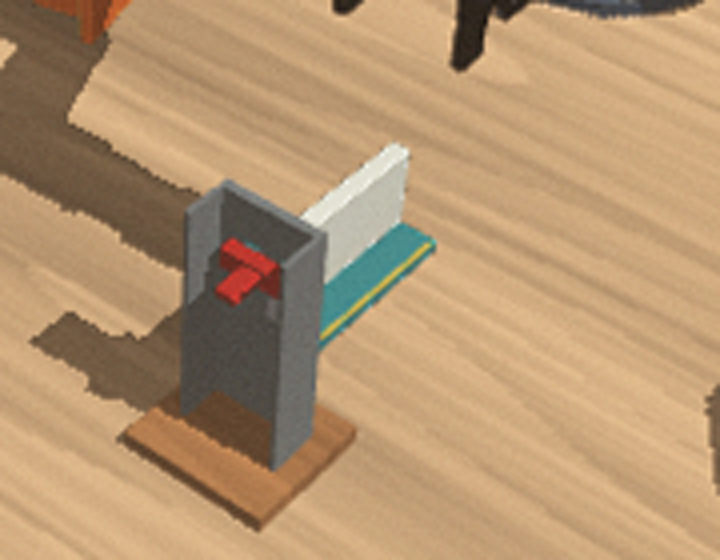

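Hanging on the pylon. Next I'll check lean, height, lateral position and latch numerically.

```bash
python3 - <<'E'
from meas import *
for f in ['scene13','side13','wrist13']:
    c=load(f'pics/{f}.npz'); P=teal(c,0); P=P[(abs(P[:,0]-.55)<.1)&(abs(P[:,1]-.13)<.06)]
    Q=P[(P[:,2]<.11)&(P[:,0]<.61)&(P[:,2]>.06)]; print(f,len(P),'min/max x',np.percentile(P[:,0],[1,99]),'y',np.percentile(P[:,1],[1,99]),'z',np.percentile(Q[:,2],[5,50,95]))
    if len(Q)>30:
        s,n,G,r=fitplane(Q); print('  deck normal',n.round(4),'tilt deg',np.degrees(np.arccos(n[2])).round(2),'z@x=.565',s@[.565,.13,1],len(G),r)
c=load('pics/wrist13.npz');H=hsv(c)
y=(H[...,0]>80)&(H[...,0]<100)&(H[...,1]>110);u=np.nonzero(y[54])[0];print('plate',u.min(),u.max(),onplane(c,[[u.min()-.5,54],[u.max()+.5,54]],.134))
u=np.arange(255,390);r=(H[...,1]>190)&((H[...,0]<6)|(H[...,0]>174));
m=np.zeros((400,640),bool);m[18:32,255:390]=1;Q=cloud(c,m);Q=Q[abs(Q[:,2]-.185)<.005];print('panel top',np.percentile(Q,[1,50,99],axis=0))
v=15;uu=np.nonzero(r[v])[0];print('red row',uu.min(),uu.max(),onplane(c,[[uu.min()-.5,v],[uu.max()+.5,v]],.15))
# car dome lamp checks vs start
for nm,(x0,x1,y0,y1) in dict(car=(.35,.52,.33,.48),dome=(.33,.48,-.52,-.38),lamp=(.64,.73,-.38,-.29)).items():
    for v in ['side','scene']:
        o=[]
        for t in ['0','13']:
            cc=load(f'pics/{v}{t}.npz');Pc=cloud(cc,np.ones((400,640),bool));k=(Pc[:,0]>x0)&(Pc[:,0]<x1)&(Pc[:,1]>y0)&(Pc[:,1]<y1)&(Pc[:,2]>.02);o.append(Pc[k].mean(0))
        print(nm,v,((o[1]-o[0])*1000).round(1))
E
```

```text
scene13 237 min/max x [0.49400436 0.60546746] y [0.13493946 0.16365457] z [0.08710685 0.09098246 0.09396095]
  deck normal [-0.0223 -0.0209  0.9995] tilt deg 1.75 z@x=.565 0.09100014843338937 190 0.001197393525835934
side13 317 min/max x [0.49066468 0.62092204] y [0.0902439  0.15534269] z [0.08452933 0.08843068 0.09140259]
  deck normal [-0.0194 -0.0195  0.9996] tilt deg 1.58 z@x=.565 0.08926606164770458 183 0.0012703800789875955
wrist13 6922 min/max x [0.49367709 0.61955256] y [0.09889785 0.16160625] z [0.08845567 0.09039826 0.09213815]
  deck normal [-2.550e-02 -7.000e-04  9.997e-01] tilt deg 1.46 z@x=.565 0.09063779752240733 5914 0.0007256228461404796
plate 282 358 [[0.6162219  0.16064646 0.134     ]
 [0.61657116 0.1001137  0.134     ]]
panel top [[0.62135385 0.09265823 0.18310813]
 [0.62523928 0.12984458 0.18484985]
 [0.62927681 0.16704089 0.1865355 ]]
red row 285 356 [[0.64002006 0.15616729 0.15      ]
 [0.640321   0.10418888 0.15      ]]
car side [-0.  -0.3  0.1]
car scene [ 0.  -0.  -0.1]
dome side [ 0.1  0.  -0.1]
dome scene [-0.3 -0.1  0.2]
lamp side [-0.2 -0.   0.2]
lamp scene [ 0.1  0.1 -0.3]
```

```bash
python3 -c "
from station import env
print(env.state()['time'],env.state()['ft_force']); print(env.finish_job())"
```

```text
30.125 [0.29923814 0.25855801 0.03738722]
the job is handed in; nothing more can be done
None
```

The platform hangs locked on the pylon, and I handed the job in at 30.1 s; the hand-in reports no verdict. I gripped the platform's white wall at a 45° tilt, turned it level in the air and set it on its underside. After letting go, I took it again from straight above. I then put the hooks into the slots, pressed down with about 20 N until the latch came forward, released, and backed off.

Last checks, from the pictures after release unless noted:
- **Height:** the platform's middle is about 7 mm below the slots' lower edge.
- **Lean and sideways:** it leans about 1.5° and sits about 0.6 mm off centre.
- **Latch:** it was within 0.5 mm of its rest position, over the hooks. I measured this just before letting go. The pictures after release still show it over the hooks, but I did not measure it again.
- **Seat:** I did not measure the pad itself. The platform's height means it is pressed nearly fully down.
- **Other objects:** the car, dome and lamp moved less than 0.5 mm.
- **Robot:** the wrist force is near 0 N and the gripper is clear of everything.

One disagreement: the wrist camera put the sideways position about 1 to 3 mm off the arm's reading and about 4 mm off the side camera's fit of the pylon. For the insertion I therefore lined the hooks up with the pylon inside the same wrist picture.

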